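Clip a carver's mallet onto the hanger's snap hook

ROBOT

A 7-joint arm with a two-finger parallel gripper is mounted at the origin on the work surface. World frame = base frame: x ahead of the robot, y to its left, z up, the work surface at z = 0. Lengths are in mm, angles in rad, forces in N, time in s.
With the tool pointing down it reaches from about 400 to 875 mm from the base axis. Payload 4.4 kg.
Tool frame: the origin (TCP) lies at the very end of the fingers, on their centre line; the grasp point (between the pads) lies 19 mm behind it; z points along the fingers, y is the line along which they close (so a half turn about z gives the same grasp; the last joint's range is limited). The gripper opens to 85 mm and grips with 20 to 120 N. Pads are 22 mm wide; open, the fingers measure 114 mm over their backs; the gripper's body (76 mm by 85 mm) begins 54 mm behind the grasp point. The pads swing forward as they close: fully open they stand 13 mm farther back than shut.
Start: joints at [1.211, 0.628, 0.038, 1.517, -0.027, 0.996, -0.02], TCP at [188.262, -622.154, 231.313] pointing down, gripper open.
Joint ranges: [-3.06, 3.06], [-0.37, 2.12], [-1.25, 1.32], [0.18, 2.47], [-1.1, 4.24], [0.23, 1.98], [-2.94, 2.94]. Speed limits (rad/s): [2.57, 2.57, 3.14, 3.14, 3.14, 3.14, 3.14].

INTERFACE

Orientations are given as [roll, pitch, yaw] about the fixed x, y, z axes, in that order (R = Rz(yaw) Ry(pitch) Rx(roll)).
In Python, from cell import ctrl gives the robot as it stands.
- The arm moves only by the tool step_arm, never from a script. Its argument "series" is a list that holds one entry, the list of rows, each a list of 7 numbers: the turn, a rotation vector about the tool's x, y, z as a fraction of full scale, then the shift along the tool's x, y, z as a fraction of full scale, then the closure, from 0 (fully open) to 1 (shut). In form: [[[ax, ay, az, tx, ty, tz, gripper], ...]]. A call has 1 to 12 rows; each row shifts and turns the commanded pose from where the row before left it, along the tool's axes as they then stand; what a row does not reach is not made up. Full scale, the value 1, is 150 mm for a shift and 45 degrees for a turn. A row lasts 1/10 s, in which the tool goes at most 50 mm and 8.59 degrees, less where a joint would pass 70% of its speed; a pose out of reach is approached as far as the arm can. A call with a number of a shift or a turn outside -1 to 1 is refused whole. A call with a gripper value outside its range is refused whole. The fingers move at their own pace and stop on an object; the grip force is fixed at half the most. Time passes only in rows, so rows that do not move let the fingers close. It gives the time, the measured TCP pose, the force, the opening and the grip force at its end, in the units of the state.
- ctrl.read_state(): the state, without advancing time (a new reading comes with each control period).
- ctrl.get_image(name): name is "side" or "top" or "wrist"; returns a dict with "img" (480x640x3 uint8, red, green, blue), "fx", "fy", "cx", "cy" (pixels), "dist" ([k1, k2, p1, p2, k3] as OpenCV has them; the pictures are not rectified), "R" (3x3) and "t" (3): a world point X has camera coordinates R X + t. Camera axes: x right, y down, z forward; pixel columns grow to the right and rows downward; lengths in mm; the calibration is good to about 2 mm. A picture is of the moment at which its call begins. There is no depth.
- ctrl.finish_job(): hands the job in; it is judged then, once.
Trained networks look in a picture, given as the dict that the camera call returned (one of the last four; its "shot" number tells which), for a name from the list of things; names that differ only in an ending like _2 or _b are one class to them, and where a whole thing is asked for, a point or a joint stands for the part that bears it (a point fixed in the world has none). Each returns a list of dicts, best first, with "score" (0 to 1); they miss things now and then, are a little off and sometimes report something else, mostly with a low value. They report only what shows in the picture. A call takes as long as a camera call. They do not tell look-alikes from the thing itself.
- ctrl.recognise(picture, thing): "centre" ([column, row] in pixels, amid what is visible of it).
The state is a dict: "clock": time; "qpos": joint angles; "qd": joint speeds; "tau": joint torques, N m; "eef_pos": TCP position; "tool_rot": TCP orientation; "force": force on the tool from outside, world axes, zero at the start; "torque": the same for the moment, N m; "width": finger opening in mm; "gripper_force": force on a finger pad.
Only numpy, scipy, OpenCV 4.12 (cv2) and the standard library are available. Lean on these libraries where they do the work, as an engineer would, in place of code of your own. Each camera call takes 0.05 s, during which the arm holds its last target. There are 200 camera calls.

TASK

Take the carving mallet by its handle and hang it on the tool hanger: gently press the screw eye at the end of its handle against the brass spring gate of the snap hook until the eye passes inside and the gate springs shut behind it. Still holding the mallet, lower it until the hook carries its weight, and only then let go, so that it hangs straight and still. Do not force or bang the hook, and leave the other tools where they lie.

Things in the scene. Friction and masses are not known exactly. Their poses are not given: they have to be found in the camera images.
- mallet_handle (a point): Mallet, standing on its head; point: on the handle's axis, 145 mm above the underside. Black head 66 mm wide at the foot, 56 at the shoulder, 90 high. Honey-wood octagonal handle 24 mm across flats, 90 to 186 mm up, flats square to mallet's x and y; washer to 190 mm. 248 mm high, 380 g (300 to 480), mass centre some 65 mm up. z along handle to the eye; ring in the y-z plane, seen through along x.
- eye (a point): Centre of the steel screw eye on the handle's end, 85 mm above mallet_handle along the mallet's z, on a bare 7 mm shank. Ring of 5.5 mm wire, 25 mm clear inside, 36 mm outside, standing in the mallet's y-z plane; front and back are alike. Axes as for the mallet.
- eye_top (a point): Mid-wire at the very top of the ring, 15.25 mm above eye. It pushes the gate and at last rests in the hook. The hook's nose: x -16 to -9 mm from the seat, tip 9.75 above, underside 9.75 below the seat. To straddle it the upright eye must come in with eye_top 12.5 to 18 mm above the seat, else it butts the nose at x = -19. Behind the nose (x > -6) it can go down. Lug 38 mm above seat.
- tin: Green wax tin with brass-coloured lid, 74 mm across, 34 mm high; origin at its underside. Leave alone.
- offcut: Pine offcut with three bored holes, 90 x 50 x 40 mm; origin at its underside. Leave alone.
- chisel: Chisel lying on the bench, amber-red handle, 290 mm long, 30 mm high; origin on the bench near its middle. Leave alone.
- gauge: Dark wooden marking gauge lying on the bench, 210 mm long, 58 mm high at its stock; origin near its middle, on the bench. Leave alone.
- hook_about (a point): On the plumb line of the snap hook, 293 mm above the bench. The hook's SEAT (where eye_top ends when hung) is on this line, but the clamp holds the hook anywhere from 14 mm lower to 14 mm higher: its height is not measured, find it by feel or sight. Hook: 7 mm bar in this frame's x-z plane, 18 mm clear inside. Back at +x; mouth, nose, gate at -x, roughly facing the robot; eye goes in along +x.
- gate (a joint): Brass gate, 4.5 mm bar closing the mouth from inside: rad, 0 shut, 0.36 open. Pivot 11.5 mm to -x of and 44 mm above the seat; hangs 37 mm down to a free end 4 mm below the nose tip, just inside it; swings to +x. The eye just over the nose needs 2 N to start it, 4 N at full; then eye_top is 2 mm short of the seat in x and the stop is rigid. Eye moved down slips off its end; gate snaps shut.
- hanger: Steel tool hanger bolted to the bench: grey foot 96 mm wide, post 18 mm thick, 438 mm high, both 150 mm to the +y side of the hook; level arm along y, 80 mm above the seat, clamped to the post, carries the hook under its end. Origin on the bench right under the seat, axes as hook_about. Nothing moves but the gate. Light parts: nothing may press hook, gate or hanger with over 15 N, any way.
- mallet: The same mallet, its origin at the centre of its underside, 145 mm below mallet_handle; same axes.
Mind the look-alikes: they are no part of the job. What is shaped like the mallet but blue or green is not meant.

How it is judged (in metres and radians):
On the way, in this order (a step that is already met when the one before it is completed fails the run):
1. the eye, held over the hook's nose, pushes the gate open (value of joint gate above 0.12 rad and horizontal distance between eye_top and hook_about below 0.018 m and height (world z) of eye_top above 0.26 m), for 0.05 s.
2. with the mallet still held, the eye is inside the hook, the gate has sprung shut behind it and the hook takes the weight (value of joint gate below 0.05 rad and horizontal distance between eye_top and hook_about below 0.009 m and height (world z) of eye_top above 0.26 m and contact force between the fingers and mallet above 1 N and contact force between mallet and hanger above 1.5 N), for 0.3 s.
At the end, for the whole second after the job is handed in: The mallet hangs from the snap hook by its eye, released and clear of the bench (top of the eye over 260 mm up), top of the eye within 7 mm of the hook's plumb line, gate shut (under 0.05 rad), mallet plumb within 0.12 rad throughout the last second (horizontal distance between eye_top and hook_about below 0.007 m and height (world z) of eye_top above 0.26 m and value of joint gate below 0.05 rad and angle between eye's own z axis and vertical below 0.12 rad); the robot touches nothing.
It fails at once if the hanger is pressed with more than 15 N (forced, banged, or the mallet dropped onto the hook) (contact force between anything else and hanger above 15 N).
It fails at once if the tin, offcut, chisel or gauge is moved by more than 20 mm (distance of any of tin, offcut, chisel, gauge from where it was at the start of the episode above 0.02 m).
It also fails if it takes over 72 s, if anything falls off the work surface, if the arm or the gripper's body presses on something with over 40 N, if the wrist force passes 120 N, or if a joint passes its speed limit or range.

## Working session

There is one attempt and no reset: what is moved stays moved. The work goes in short steps, Python scripts to look and compute and a tool call to move; the robot and the scene stay as the last step left them, time stands still between calls to the robot, and variables do not carry over. Pictures are saved under pics/ and viewed, at most 13 in all, crops included, and the job is handed in when it is done.

Besides the shell and the picture viewer there is one more tool, called after ">>>" by a JSON object that holds its "method" and its "body", one argument or row to a line. step_arm: Moves the arm, as the interface text tells. Shift numbers are shares of 150 mm and turn numbers shares of 45 degrees, none past 1 either way. Its arguments: {"type":"object","properties":{"series":{"type":"array","items":{"type":"array","items":{"type":"array","items":{"type":"number","minimum":-1,"maximum":1}}}}},"required":["series"]}

```bash
ls; mkdir -p pics
cat > h.py <<'E'
import numpy as np, cv2
from cell import ctrl
from scipy.spatial.transform import Rotation as Rn
def K(p): return np.array([[p["fx"],0,p["cx"]],[0,p["fy"],p["cy"]],[0,0,1.]])
def ray(p,uv):
    x=cv2.undistortPoints(np.array([[uv]],float),K(p),np.array(p["dist"],float))[0,0]
    R=np.array(p["R"]);t=np.array(p["t"])
    d=R.T@np.array([x[0],x[1],1.]); return -R.T@t, d/np.linalg.norm(d)
def onz(p,uv,z):
    c,d=ray(p,uv); return c+d*(z-c[2])/d[2]
def tri(rays):
    A=sum(np.eye(3)-np.outer(d,d) for c,d in rays); b=sum((np.eye(3)-np.outer(d,d))@c for c,d in rays)
    return np.linalg.solve(A,b)
def proj(p,X):
    return cv2.projectPoints(np.array(X,float).reshape(-1,1,3),cv2.Rodrigues(np.array(p["R"],float))[0],np.array(p["t"],float),K(p),np.array(p["dist"],float))[0].reshape(-1,2)
def save(p,n,crop=None,s=1):
    im=p["img"][:,:,::-1]
    if crop: im=im[crop[1]:crop[3],crop[0]:crop[2]]
    cv2.imwrite("pics/"+n,cv2.resize(im,None,fx=s,fy=s,interpolation=cv2.INTER_CUBIC))
E
python3 - <<'E'
from h import *
np.set_printoptions(precision=1,suppress=True)
P={n:ctrl.get_image(n) for n in("side","top","wrist")}
for n,p in P.items():
    save(p,n+"0.png"); R=np.array(p["R"]);print(n,-R.T@np.array(p["t"]),R[2],p["fx"])
    for th in("mallet","mallet_handle","eye","gate","hanger","tin","offcut","chisel","gauge"):
        print(n,th,[(np.round(d["centre"]),round(d["score"],2)) for d in ctrl.recognise(p,th)[:4]])
a=np.hstack([P["side"]["img"],P["top"]["img"]])
s=ctrl.read_state();print(s)
E
```

```text
pics
side [ 492.5 -701.   997.4] [ 0.1  0.6 -0.8] 545.9111850410383
side mallet [(array([380., 408.]), 0.84), (array([455., 363.]), 0.72), (array([368., 353.]), 0.7)]
side mallet_handle [(array([378., 407.]), 0.82), (array([370., 355.]), 0.65), (array([451., 363.]), 0.63)]
side eye [(array([373., 355.]), 0.87), (array([455., 360.]), 0.86), (array([376., 411.]), 0.68)]
side gate []
side hanger [(array([310., 132.]), 0.87), (array([372., 354.]), 0.27)]
side tin [(array([305., 342.]), 0.96)]
side offcut [(array([306., 432.]), 0.94)]
side chisel [(array([244., 207.]), 0.84), (array([371., 354.]), 0.67)]
side gauge [(array([384., 281.]), 0.78)]
top [ 306.1   -0.8 1624.4] [ 0.2 -0.  -1. ] 602.2065725293704
top mallet [(array([430., 220.]), 0.79), (array([391., 214.]), 0.77), (array([404., 160.]), 0.64)]
top mallet_handle [(array([429., 214.]), 0.91), (array([389., 214.]), 0.78), (array([400., 163.]), 0.71)]
top eye [(array([426., 218.]), 0.72), (array([388., 214.]), 0.67)]
top gate []
top hanger [(array([204., 220.]), 0.88), (array([390., 212.]), 0.51)]
top tin [(array([360., 259.]), 0.66)]
top offcut [(array([424., 270.]), 0.64)]
top chisel [(array([204., 294.]), 0.98)]
top gauge [(array([308., 187.]), 0.62), (array([390., 212.]), 0.43)]
wrist [ 254.2 -601.7  372.3] [-0.3 -0.1 -1. ] 355.8264936428448
wrist mallet []
wrist mallet_handle []
wrist eye []
wrist gate []
wrist hanger []
wrist tin []
wrist offcut []
wrist chisel []
wrist gauge []
{'clock': 1.5, 'qpos': array([ 1.2,  0.6,  0. ,  1.5, -0. ,  1. , -0. ]), 'qd': array([ 0.,  0., -0., -0., -0.,  0., -0.]), 'tau': array([  0. , -56.3,   1.2, -19.4,   0. ,   0. ,   0. ]), 'eef_pos': array([ 188.3, -622.2,  231.3]), 'tool_rot': array([ 3.1, -0. ,  0.3]), 'force': array([ 0.8,  0.2, -0.1]), 'torque': array([-0., -0., -0.]), 'gripper_force': 0.0, 'width': 85.3203635442075}
```

View side.

View pics/side0.png

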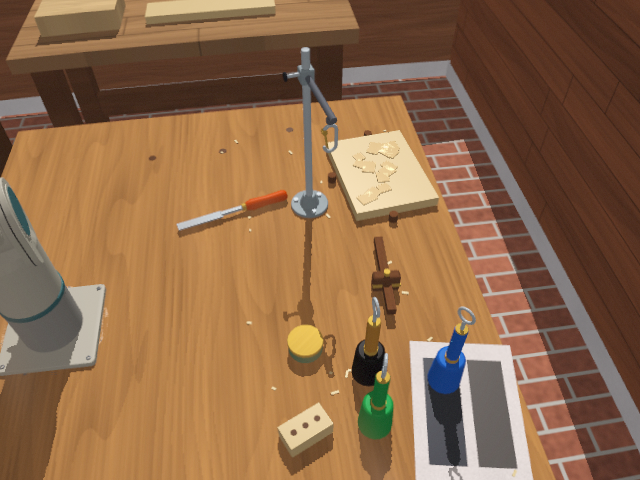

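View pics/top0.png

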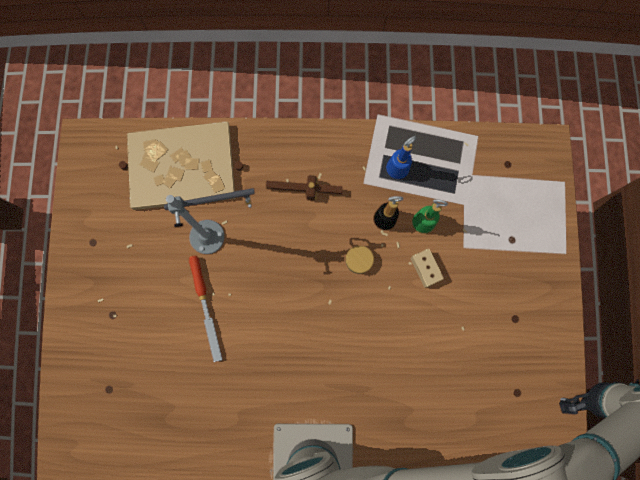

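Candidates: black/honey mallet at side (369,350) / top (387,213), which is the one wanted. The look-alikes are green at side (377,410) / top (427,218) and blue at side (448,368) / top (402,160). Next, one close mosaic to check the mallet and the hook.

Run:
```python
import cv2,numpy as np
s=cv2.imread("pics/side0.png");t=cv2.imread("pics/top0.png")
def c(im,x,y,k):
    w,h=400//k,300//k
    return cv2.resize(im[y:y+h,x:x+w],(400,300),interpolation=cv2.INTER_CUBIC)
cv2.imwrite("pics/m1.png",np.vstack([np.hstack([c(s,340,290,4),c(t,360,180,4)]),np.hstack([c(s,295,90,5),c(t,195,170,5)])]))
```

```text
(no output)
```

View pics/m1.png

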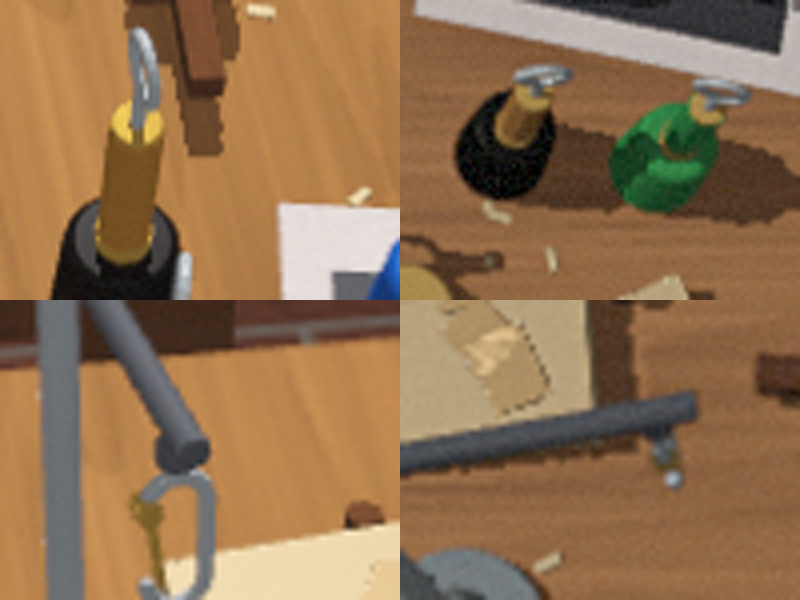

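The crop confirms black head, honey handle and steel ring, with the ring top at side (374,297). The hook shows at side (333,135), its mouth facing the robot.

Run:
```python
from h import *
np.set_printoptions(precision=1,suppress=True)
S=ctrl.get_image("side");T=ctrl.get_image("top")
def t2(n,a,b):
    r=[ray(S,a),ray(T,b)];X=tri(r);print(n,X,proj(S,X)[0]-a,proj(T,X)[0]-b);return X
sc=lambda x,y:(340+x/4-.375,290+y/4-.375); tc=lambda x,y:(360+(x-400)/4-.375,180+y/4-.375)
t2("eye",sc(144,68),tc(543,76))
t2("washer",sc(135,118),tc(532,97))
print("eye ring ends top z230",onz(T,tc(517,80),230),onz(T,tc(571,72),230))
print("side ring top z246",onz(S,sc(138,32),245.5))
sh=lambda x,y:(295+x/5-.4,90+(y-300)/5-.4); th=lambda x,y:(195+(x-400)/5-.4,170+(y-300)/5-.4)
t2("arm end",sh(186,448),th(690,405))
t2("hook nose ball/ bottom",sh(150,590),th(673,480))
for z in (365,373,380): print(z,onz(T,th(405,457),z),onz(T,th(690,405),z))
for n,a,b in(("tin",(305,342),(360,259)),("offcut",(306,432),(428,268)),("gauge",(384,281),(311,188)),("greenhandle",(380,385),(437,207))):t2(n,a,b)
print("foot",onz(S,(310,203),5),onz(T,(207,236),5))
save(S,"s2.png",(255,60,355,135),8)
cv2.imwrite("pics/s2.png",np.vstack([cv2.resize(S["img"][100:160,295:375,::-1],(640,480),interpolation=cv2.INTER_CUBIC)]))
```

```text
eye [ 654.2 -192.3  230.2] [-0.  0.] [-0. -0.]
washer [ 652.3 -190.9  189.4] [-0.7  0.2] [-0.  -0.5]
eye ring ends top z230 [ 651.5 -176.7  230. ] [ 656.9 -209.3  230. ]
side ring top z246 [ 652.2 -184.2  245.5]
arm end [628.5 132.8 382.3] [ 0.6 -0.2] [0.  0.5]
hook nose ball/ bottom [615.6 147.9 303.6] [-0.2  0.1] [-0.  -0.2]
365 [609.8 257.5 365. ] [634.1 134.7 365. ]
373 [607.8 255.9 373. ] [632.1 133.9 373. ]
380 [606.1 254.4 380. ] [630.2 133.1 380. ]
tin [ 536.8 -122.7   26.7] [ 0. -0.] [0. 0.]
offcut [ 515.6 -308.    18.1] [-0.2  0.1] [-0.  -0.1]
gauge [731.8  11.3  21.8] [ 0.4 -0.1] [0.  0.4]
greenhandle [ 646.2 -305.5  169.1] [ 1.9 -0.6] [0.1 1.3]
foot [599.9 296.9   5. ] [598.3 294.8   5. ]
```

View pics/s2.png

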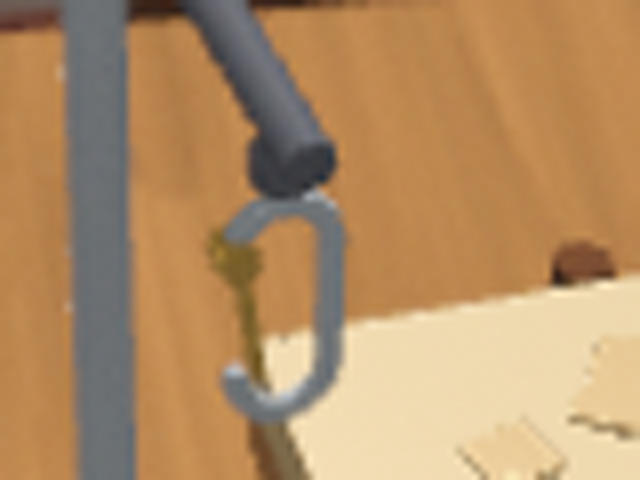

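The 8x crop shows nose end (233,372), bottom centreline (270,408), back bar (330,300), gate pivot (235,255). Next I fit the hook pose from these.

Run:
```python
from h import *
from scipy.optimize import least_squares
np.set_printoptions(precision=1,suppress=True)
S=ctrl.get_image("side");T=ctrl.get_image("top")
obs=np.array([(233,372),(270,408),(235,255)])/8.+[294.6,99.6]
M=np.array([(-12.5,0,7),(-2,0,-6.25),(-11.5,0,44)])
w=np.radians(11.2);Rz=Rn.from_euler("z",w).as_matrix()
tb=np.array([249.2,205.6])
f=lambda X:np.r_[(proj(S,M@Rz.T+X)-obs).ravel(),proj(T,np.array([-12.5,0,8])@Rz.T+X)[0]-tb]
r=least_squares(f,[628,149,293]);print(r.x,r.fun)
for z in (283,293,303): print(z,((proj(S,M@Rz.T+[628,149.5,z])-[294.6,99.6])*8).tolist())
print(ctrl.read_state()["tool_rot"])
```

```text
[626.1 149.8 300.4] [-0.2  0.3  0.2 -0.1  0.1 -0.2 -0.   0.1]
283 [[239.24474553731397, 429.02286787852586], [278.18314885516156, 460.7692512775311], [243.2042213577438, 310.5548961857651]]
293 [[239.27505911313483, 397.8090845209856], [278.4752216623142, 430.1035933178732], [243.26068207115077, 277.7467186619972]]
303 [[239.3052607368154, 366.1748552227348], [278.7704564838946, 399.0286682075832], [243.31731126787417, 244.4884330792911]]
[ 3.1 -0.   0.3]
```

```bash
cat >> h.py <<'E'
def Rt(yaw,th):  # tool facing world yaw, tilted th down from level, camera up (degrees)
    return Rn.from_euler("z",yaw,degrees=True)*Rn.from_euler("y",90+th,degrees=True)*Rn.from_euler("z",180,degrees=True)
def plan(pos,R,n,g):
    s=ctrl.read_state();p0=np.array(s["eef_pos"],float);R0=Rn.from_euler("xyz",s["tool_rot"])
    v=(R0.inv()*R).as_rotvec();dr=Rn.from_rotvec(v/n);dp=(np.array(pos)-p0)/n
    print("now",p0.round(1),"F",np.round(s["force"],1),"w",round(s["width"],1),"clk",round(s["clock"],1),"rot",np.degrees(np.linalg.norm(v)).round(1),"mm",np.linalg.norm(dp*n).round(1))
    r=R0; rows=[]
    for i in range(n):
        r=r*dr   # check of order: shift taken in the axes before the turn
        t=(r*dr.inv()).inv().apply(dp)/150
        rows.append([round(float(x),3)+0.0 for x in np.r_[np.degrees(v/n)/45,t]]+[g])
    print(str([rows]).replace(" ",""))
E
python3 - <<'E'
from h import *
R=Rt(9.4,20);print(R.as_matrix().round(2))
plan([530,-212,210],R,12,0.0)
E
```

```text
[[ 0.34  0.16  0.93]
 [ 0.06 -0.99  0.15]
 [ 0.94  0.   -0.34]]
now [ 188.3 -622.1  231.3] F [-0.2 -0.4  0.1] w 85.1 clk 1.7 rot 70.3 mm 534.3
[[[-0.008,0.129,0.012,0.248,-0.163,0.012,0.0],[-0.008,0.129,0.012,0.244,-0.166,0.036,0.0],[-0.008,0.129,0.012,0.237,-0.168,0.059,0.0],[-0.008,0.129,0.012,0.229,-0.171,0.082,0.0],[-0.008,0.129,0.012,0.218,-0.174,0.103,0.0],[-0.008,0.129,0.012,0.204,-0.176,0.124,0.0],[-0.008,0.129,0.012,0.189,-0.179,0.142,0.0],[-0.008,0.129,0.012,0.172,-0.182,0.16,0.0],[-0.008,0.129,0.012,0.153,-0.184,0.175,0.0],[-0.008,0.129,0.012,0.133,-0.187,0.188,0.0],[-0.008,0.129,0.012,0.112,-0.189,0.199,0.0],[-0.008,0.129,0.012,0.089,-0.192,0.208,0.0]]]
```

>>> {"method": "step_arm", "body": {
  "series": [
    [[-0.008, 0.13, 0.012, 0.25, -0.163, 0.012, 0], [-0.008, 0.13, 0.012, 0.245, -0.166, 0.036, 0], [-0.008, 0.13, 0.012, 0.237, -0.168, 0.06, 0], [-0.008, 0.13, 0.012, 0.23, -0.171, 0.08, 0], [-0.008, 0.13, 0.012, 0.218, -0.174, 0.103, 0], [-0.008, 0.13, 0.012, 0.204, -0.176, 0.124, 0], [-0.008, 0.13, 0.012, 0.19, -0.179, 0.142, 0], [-0.008, 0.13, 0.012, 0.172, -0.182, 0.16, 0], [-0.008, 0.13, 0.012, 0.153, -0.184, 0.175, 0], [-0.008, 0.13, 0.012, 0.133, -0.187, 0.188, 0], [-0.008, 0.13, 0.012, 0.112, -0.19, 0.2, 0], [-0.008, 0.13, 0.012, 0.09, -0.192, 0.208, 0]]
  ]
}}

```text
clock: 2.9
eef_pos: [487.7, -303.7, 268.3]
tool_rot: [-2.924, -1.167, 0.113]
force: [-0.0, 0.2, 0.6]
width: 85.3
gripper_force: 0.0
```

Run:
```python
from h import *
W=ctrl.get_image("wrist");save(W,"w1.png")
print(ctrl.read_state()["qpos"].round(2),ctrl.read_state()["force"])
for t in("eye","mallet_handle"): print(t,[(np.round(d["centre"]),round(d["score"],2)) for d in ctrl.recognise(W,t)[:3]])
X=np.array([[653,-192,190],[653.5,-192,230],[653.5,-192,140],[653,-192,90]]);print(proj(W,X).round(0).tolist())
R=Rt(9.4,20);z=R.as_matrix()[:,2]
plan(np.array([653,-192,140])+(19-110)*z,R,4,0)
```

```text
[ 1.81  1.05 -1.21  2.17 -1.1   0.23  0.79] [ 0.32679939 -0.05221809 -2.16467132]
eye [(array([348., 215.]), 0.94), (array([286., 282.]), 0.84), (array([379., 300.]), 0.68)]
mallet_handle [(array([285., 287.]), 0.85), (array([348., 217.]), 0.85), (array([379., 302.]), 0.65)]
[[272.0, 209.0], [265.0, 173.0], [280.0, 246.0], [286.0, 279.0]]
now [ 487.1 -303.5  266.2] F [-0.3  0.6 -0.5] w 85.5 clk 3.0 rot 10.5 mm 158.7
[[[-0.055,0.018,-0.009,-0.085,-0.098,0.23,0],[-0.055,0.018,-0.009,-0.088,-0.109,0.225,0],[-0.055,0.018,-0.009,-0.09,-0.119,0.219,0],[-0.055,0.018,-0.009,-0.092,-0.129,0.212,0]]]
```

View pics/w1.png

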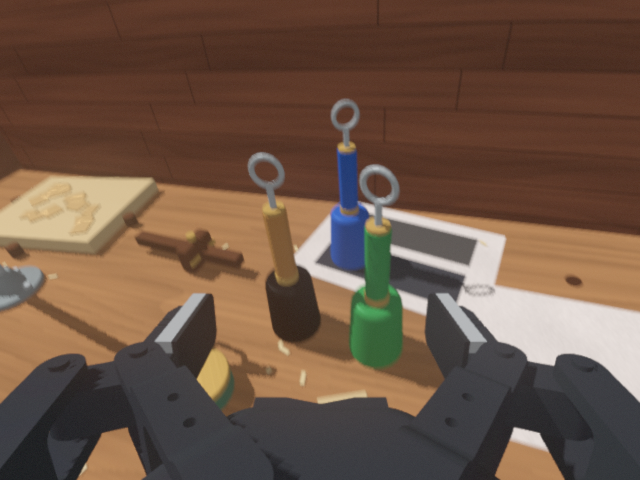

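The wrist view shows the mallets in order black (285,270), green (378,300), blue (348,200). Joints 3, 5 and 6 sit at their limits, so I'll fit a kinematic model and choose a tilt the arm can reach.

```bash
cat > kin.py <<'E'
from h import *
from scipy.optimize import least_squares
Rz=lambda a:Rn.from_euler("z",a);Ry=lambda a:Rn.from_euler("y",a)
lo=np.array([-3.06,-.37,-1.25,.18,-1.1,.23,-2.94]);hi=np.array([3.06,2.12,1.32,2.47,4.24,1.98,2.94])
def fk(q,L):
    h,l1,l2,d,a=L[:5]
    R=Rz(q[0]+a);p=np.array([0,0,h])
    R=R*Ry(q[1])*Rz(q[2]);p=p+R.apply([0,0,l1]);R=R*Ry(q[3])*Rz(q[4]);p=p+R.apply([0,0,l2])
    R=R*Ry(q[5])*Rz(q[6]);return p+R.apply([0,0,d]),R
E
python3 - <<'E'
from kin import *
np.set_printoptions(precision=3,suppress=True)
s=ctrl.read_state()
D=[([1.211,.628,.038,1.517,-.027,.996,-.02],[188.262,-622.154,231.313]),(s["qpos"],s["eef_pos"])]
f=lambda L:np.r_[[fk(q,L)[0]-p for q,p in D]].ravel()
r=least_squares(f,[360,455,455,250,-2.49]);print(r.x,r.fun)
print(s["tool_rot"],fk(s["qpos"],r.x)[1].as_euler("xyz"))
L=r.x;np.save("L.npy",L)
def ik(pos,R,q0):
    g=lambda q:np.r_[(fk(q,L)[0]-pos)/100,(R.inv()*fk(q,L)[1]).as_rotvec()*3,.02*q[2],.01*(q-q0)]
    return least_squares(g,np.clip(q0,lo+.01,hi-.01),bounds=(lo,hi))
for th in(20,30,40,45):
  R=Rt(9.4,th);z=R.as_matrix()[:,2];Rh=Rt(11.2,th);zh=Rh.as_matrix()[:,2]
  for n,pos,RR in(("mal",[653,-192,125],R),("hook",[610,147,300.5-245+125+15],Rh)):
    pos=np.array(pos)+19*(R if n=="mal" else Rh).as_matrix()[:,2]
    for q0 in([2.1,.8,0,1.4,0,.4,0],[2.1,.3,0,2.2,3.1,1,2.9],[2.1,.3,0,2.2,3.1,1,-2.9],[2.1,.3,0.5,2,1.6,1,0]):
        k=ik(pos,RR,np.array(q0));e=fk(k.x,L);print(th,n,k.x,np.linalg.norm(e[0]-pos).round(1),np.degrees((RR.inv()*e[1]).magnitude()).round(1))
E
```

```text
[-159.265  775.536  109.31    63.64    -2.323] [  57.96   133.199  114.02   -31.72  -105.756 -114.02 ]
[-2.914 -1.163  0.104] [-1.969 -0.089  2.076]
20 mal [ 2.035  1.02  -0.21   2.277  2.549  1.441  0.072] 0.0 0.0
20 mal [ 2.04   1.021 -0.248  2.277  2.526  1.458  0.097] 0.0 0.0
20 mal [ 1.956  1.027  0.422  2.277  2.991  1.259 -0.397] 0.0 0.0
20 mal [ 2.012  1.017 -0.025  2.277  2.666  1.367 -0.054] 0.0 0.0
20 hook [ 2.603  0.915 -0.354  2.47   2.921  1.479  0.241] 0.6 0.0
20 hook [ 2.597  0.913 -0.301  2.47   2.96   1.472  0.206] 0.6 0.0
20 hook [ 2.529  0.913  0.292  2.47   3.398  1.487 -0.178] 0.6 0.0
20 hook [ 2.574  0.909 -0.1    2.47   3.108  1.458  0.076] 0.6 0.0
30 mal [ 2.044  1.009 -0.25   2.216  2.495  1.225  0.146] 0.0 0.0
30 mal [ 2.046  1.009 -0.263  2.216  2.485  1.232  0.155] 0.0 0.0
30 mal [ 1.951  1.017  0.457  2.217  3.099  1.026 -0.45 ] 0.0 0.0
30 mal [ 2.018  1.005 -0.055  2.216  2.64   1.139  0.003] 0.0 0.0
30 hook [ 2.61   0.902 -0.393  2.395  2.838  1.231  0.297] 0.0 0.0
30 hook [ 2.602  0.9   -0.326  2.395  2.896  1.219  0.249] 0.0 0.0
30 hook [ 2.523  0.9 
[... 476 characters left out ...]
.311  2.793  0.966  0.332] 0.0 0.0
40 hook [ 2.515  0.889  0.346  2.311  3.551  0.983 -0.306] 0.0 0.0
40 hook [ 2.584  0.884 -0.164  2.311  3.003  0.931  0.155] 0.0 0.0
45 mal [ 2.057  0.996 -0.295  2.117  2.357  0.905  0.296] 0.0 0.0
45 mal [ 2.056  0.996 -0.287  2.117  2.364  0.9    0.29 ] 0.0 0.0
45 mal [ 1.945  1.007  0.519  2.117  3.362  0.694 -0.645] 0.0 0.0
45 mal [ 2.03   0.991 -0.097  2.117  2.546  0.798  0.123] 0.0 0.0
45 hook [ 2.622  0.888 -0.445  2.269  2.648  0.868  0.454] 0.0 0.0
45 hook [ 2.613  0.885 -0.379  2.269  2.722  0.846  0.393] 0.0 0.0
45 hook [ 2.512  0.884  0.361  2.269  3.617  0.862 -0.365] 0.0 0.0
45 hook [ 2.587  0.879 -0.183  2.269  2.955  0.801  0.197] 0.0 0.0
```

```bash
cat > fit.py <<'E'
from kin import *
import itertools
def fk2(q,L,sg):
    p,R=fk(np.array(q)*sg,L);return p,R*Rz(L[5])
E
python3 - <<'E'
from fit import *
np.set_printoptions(precision=3,suppress=True)
s=ctrl.read_state()
D=[([1.211,.628,.038,1.517,-.027,.996,-.02],[188.262,-622.154,231.313],None),(s["qpos"],s["eef_pos"],s["tool_rot"])]
R0=Rt(9.4,20)
best=None
rot0=[3.1416,0,.295]
for sg in itertools.product([1,-1],repeat=4):
    sg=np.array([sg[0],1,sg[1],1,sg[2],1,sg[3]])
    def f(L):
        o=[]
        for (q,p,t) in D:
            P,R=fk2(q,L,sg);o+=[(P-p)/100,2*(Rn.from_euler("xyz",t if t is not None else rot0).inv()*R).as_rotvec()]
        return np.concatenate(o)
    for c in(0,1.57,3.14,-1.57):
      for a in (-2.49,-.07):
        r=least_squares(f,[360,455,455,250,a,c])
        if best is None or r.cost<best[0]: best=(r.cost,sg,r.x,r.fun)
print(best); np.save("L.npy",np.r_[best[2],best[1]])
E
```

```text
(np.float64(0.0034681603037062833), array([-1,  1, -1,  1, -1,  1, -1]), array([335.45 , 530.105, 403.059, 314.447,  -0.039,   1.544]), array([ 0.024,  0.006, -0.001, -0.002,  0.001,  0.024, -0.001,  0.001,
        0.001, -0.071,  0.006, -0.024]))
```

```bash
cat >> fit.py <<'E'
A=np.load("L.npy");L,sg=A[:6],A[6:]
F=lambda q:fk2(q,L,sg)
def ik(pos,R,q0,w=.02):
    g=lambda q:np.r_[(F(q)[0]-pos)/30,(R.inv()*F(q)[1]).as_rotvec()*10,w*(q-q0)]
    k=least_squares(g,np.clip(q0,lo+.01,hi-.01),bounds=(lo,hi));e=F(k.x)
    return k.x,np.linalg.norm(e[0]-pos),np.degrees((R.inv()*e[1]).magnitude())
E
python3 - <<'E'
from fit import *
np.set_printoptions(precision=2,suppress=True)
rng=np.random.default_rng(0)
for th,zg in((0,145),(15,140),(30,130),(40,125)):
  for n,xy,yaw,dz in(("mal",[653,-192],9.4,0),("hook",[610,147],11.2,70)):
   for flip in(0,180):
    R=Rt(yaw,th)*Rn.from_euler("z",flip,degrees=True);pos=np.array([*xy,zg+dz])+19*R.as_matrix()[:,2]
    S=[]
    for i in range(25):
        q,e,a=ik(pos,R,lo+(hi-lo)*rng.random(7),.01)
        if e<3 and a<1.5: S.append((np.min(np.minimum(q-lo,hi-q)),q))
    S.sort(key=lambda s:-s[0]); print(th,n,flip,len(S),[ (round(m,2),q) for m,q in S[:2]])
E
```

```text
0 mal 0 9 [(np.float64(0.31), array([ 0.64,  1.17, -0.12,  2.11,  3.93,  1.59,  1.72])), (np.float64(0.26), array([ 0.79,  1.2 , -0.3 ,  2.11,  3.98,  1.45,  1.84]))]
0 mal 180 10 [(np.float64(0.21), array([ 0.42,  1.17,  0.15,  2.11,  3.84,  1.77, -1.62])), (np.float64(0.19), array([ 0.39,  1.18,  0.19,  2.11,  3.82,  1.79, -1.65]))]
0 hook 0 14 [(np.float64(0.06), array([-0.64,  1.12,  0.41,  2.41,  2.93,  1.84,  1.11])), (np.float64(0.06), array([-0.98,  1.36,  0.87,  2.41,  2.82,  1.69,  0.59]))]
0 hook 180 16 [(np.float64(0.06), array([-0.53,  1.08,  0.27,  2.41,  2.98,  1.86, -1.88])), (np.float64(0.06), array([-0.35,  1.06,  0.04,  2.41,  3.05,  1.89, -1.67]))]
15 mal 0 17 [(np.float64(0.32), array([0.16, 1.09, 0.49, 2.15, 3.8 , 1.6 , 1.22])), (np.float64(0.32), array([ 0.77,  1.04, -0.32,  2.15,  3.87,  1.14,  1.77]))]
15 mal 180 14 [(np.float64(0.32), array([ 1.01,  1.15, -0.65,  2.15,  3.81,  0.93, -1.09])), (np.float64(0.32), array([ 1.07,  1.19, -0.73,  2.15,  3.77,  0.88, -1.  ]))]
15 hook 0 13 [(np.float64(0.04), array([ 0.3 ,  1.08, -0.84,  2.43,  3.01,  1.52,  2.26]))
[... 903 characters left out ...]
7,  2.75,  1.08, -0.94]))]
40 mal 0 14 [(np.float64(0.3), array([ 0.67,  0.83, -0.31,  2.07,  3.82,  0.53,  1.56])), (np.float64(0.18), array([0.22, 0.83, 0.33, 2.07, 4.06, 0.85, 1.08]))]
40 mal 180 16 [(np.float64(0.33), array([ 0.57,  0.81, -0.16,  2.07,  3.91,  0.6 , -1.72])), (np.float64(0.18), array([ 0.88,  0.91, -0.61,  2.07,  3.5 ,  0.41, -1.13]))]
40 hook 0 12 [(np.float64(0.19), array([ 0.26,  0.74, -0.78,  2.28,  2.55,  0.79,  2.3 ])), (np.float64(0.19), array([ 0.16,  0.68, -0.62,  2.28,  2.64,  0.72,  2.16]))]
40 hook 180 16 [(np.float64(0.19), array([ 0.25,  0.74, -0.76,  2.28,  2.56,  0.78, -0.85])), (np.float64(0.19), array([ 0.11,  0.67, -0.56,  2.28,  2.68,  0.7 , -1.04]))]
```

```bash
cat >> fit.py <<'E'
def jplan(wps,g=0,nmax=12,show=True):
    """rows following straight joint lines from the present joints through wps"""
    s=ctrl.read_state();q=np.array(s["qpos"],float);T0=Rn.from_euler("xyz",s["tool_rot"]);p0=np.array(s["eef_pos"])
    Q=[q]
    for w in wps:
        d=np.array(w)-Q[-1];a=F(Q[-1]);b=Q[-1]
        m=400;fine=[b+d*i/m for i in range(1,m+1)];last=b
        for i,x in enumerate(fine):
            P,R=F(x);Pl,Rl=F(last)
            nxt=F(fine[i+1]) if i+1<m else None
            if nxt is None or np.degrees((Rl.inv()*nxt[1]).magnitude())>7.5 or np.linalg.norm(nxt[0]-Pl)>42 or np.max(np.abs(fine[i+1]-last))>.19:
                Q.append(x);last=x
    rows=[]
    for a,b in zip(Q[:nmax],Q[1:nmax+1]):
        (Pa,Ra),(Pb,Rb)=F(a),F(b)
        rows.append([round(float(v),3)+0. for v in np.r_[np.degrees((Ra.inv()*Rb).as_rotvec())/45,Ra.inv().apply(Pb-Pa)/150]]+[g])
    if show:
        print("q",q.round(2),"rows",len(Q)-1)
        for i in range(0,len(Q),3):
            P,R=F(Q[i]);print(i,P.round(0),"wrist",(P-R.apply([0,0,L[3]])).round(0),"z",R.apply([0,0,1]).round(2),Q[i].round(2))
    print(str([rows]).replace(" ",""))
E
cat > d.py <<'E'
from fit import *
B=[1.3,.35,-.5,1.9,.5,.9,.9]
C=[.8,.35,-.15,2.1,3.0,.9,1.4]
R=Rt(9.4,30);z=R.as_matrix()[:,2]
D,e,a=ik(np.array([653,-192,130])+(19-120)*z,R,np.array([.57,.75,-.11,2.3,3.8,.9,1.5]),.005)
E
python3 - <<'E'
from d import *
np.set_printoptions(precision=2,suppress=True)
print(D,e,a)
jplan([B,C,D])
E
```

```text
[ 0.72  0.71 -0.08  2.32  4.04  0.94  1.48] 2.6541068706004623e-05 8.465181912877504e-06
q [ 1.81  1.04 -1.21  2.17 -1.1   0.23  0.79] rows 54
0 [ 487. -303.  266.] wrist [ 211. -392.  388.] z [ 0.88  0.28 -0.39] [ 1.81  1.04 -1.21  2.17 -1.1   0.23  0.79]
3 [ 481. -290.  245.] wrist [ 232. -400.  402.] z [ 0.79  0.35 -0.5 ] [ 1.72  0.91 -1.08  2.13 -0.82  0.35  0.81]
6 [ 457. -287.  221.] wrist [ 250. -407.  425.] z [ 0.66  0.38 -0.65] [ 1.63  0.8  -0.96  2.08 -0.54  0.47  0.83]
9 [ 415. -304.  204.] wrist [ 264. -411.  458.] z [ 0.48  0.34 -0.81] [ 1.54  0.68 -0.84  2.03 -0.26  0.58  0.85]
12 [ 360. -347.  204.] wrist [ 275. -412.  500.] z [ 0.27  0.21 -0.94] [ 1.46  0.56 -0.72  1.98  0.01  0.7   0.87]
15 [ 297. -409.  237.] wrist [ 281. -406.  551.] z [ 0.05 -0.01 -1.  ] [ 1.37  0.44 -0.59  1.94  0.29  0.81  0.88]
18 [ 248. -463.  291.] wrist [ 282. -397.  596.] z [-0.11 -0.21 -0.97] [ 1.3   0.35 -0.5   1.9   0.5   0.9   0.9 ]
21 [ 219. -513.  308.] wrist [ 291. -385.  586.] z [-0.23 -0.41 -0.88] [ 1.24  0.35 -0.46  1.93  0.82  0.9   0.96]
24 [ 213. -563.  341.] wrist [ 299. -371.
[... 1054 characters left out ...]
.09 -0.4 ] [ 0.74  0.63 -0.1   2.27  3.81  0.93  1.46]
54 [ 567. -206.  180.] wrist [ 298. -251.  338.] z [ 0.85  0.14 -0.5 ] [ 0.72  0.71 -0.08  2.32  4.04  0.94  1.48]
[[[0.038,-0.047,-0.152,-0.038,-0.029,0.027,0],[0.046,-0.051,-0.151,-0.043,-0.036,0.019,0],[0.051,-0.052,-0.143,-0.046,-0.04,0.01,0],[0.057,-0.055,-0.14,-0.051,-0.046,0.001,0],[0.063,-0.058,-0.138,-0.056,-0.051,-0.009,0],[0.069,-0.061,-0.135,-0.062,-0.056,-0.019,0],[0.074,-0.064,-0.131,-0.067,-0.062,-0.031,0],[0.08,-0.067,-0.127,-0.074,-0.068,-0.042,0],[0.085,-0.069,-0.122,-0.08,-0.075,-0.055,0],[0.09,-0.072,-0.117,-0.087,-0.084,-0.067,0],[0.095,-0.074,-0.111,-0.094,-0.094,-0.08,0],[0.1,-0.076,-0.104,-0.101,-0.105,-0.093,0]]]
```

>>> {"method": "step_arm", "body": {
  "series": [
    [[0.038, -0.047, -0.152, -0.038, -0.029, 0.027, 0], [0.046, -0.051, -0.151, -0.043, -0.036, 0.019, 0], [0.051, -0.052, -0.143, -0.046, -0.04, 0.01, 0], [0.057, -0.055, -0.14, -0.051, -0.046, 0.001, 0], [0.063, -0.058, -0.138, -0.056, -0.051, -0.009, 0], [0.069, -0.061, -0.135, -0.062, -0.056, -0.019, 0], [0.074, -0.064, -0.131, -0.067, -0.062, -0.031, 0], [0.08, -0.067, -0.127, -0.074, -0.068, -0.042, 0], [0.085, -0.069, -0.122, -0.08, -0.075, -0.055, 0], [0.09, -0.072, -0.117, -0.087, -0.084, -0.067, 0], [0.095, -0.074, -0.111, -0.094, -0.094, -0.08, 0], [0.1, -0.076, -0.104, -0.101, -0.105, -0.093, 0]]
  ]
}}

```text
clock: 4.25
eef_pos: [359.9, -349.8, 207.7]
tool_rot: [2.863, -0.208, 1.67]
force: [1.3, 0.7, -0.0]
width: 85.4
gripper_force: 0.0
```

Run:
```python
from d import *
np.set_printoptions(precision=2,suppress=True)
jplan([B,C])
```

```text
q [ 1.36  0.55 -0.6   1.95 -0.07  0.73  0.96] rows 30
0 [ 370. -352.  205.] wrist [ 288. -420.  501.] z [ 0.26  0.22 -0.94] [ 1.36  0.55 -0.6   1.95 -0.07  0.73  0.96]
3 [ 297. -414.  243.] wrist [ 285. -409.  557.] z [ 0.04 -0.02 -1.  ] [ 1.32  0.43 -0.54  1.92  0.27  0.83  0.92]
6 [ 248. -463.  291.] wrist [ 282. -397.  596.] z [-0.11 -0.21 -0.97] [ 1.3   0.35 -0.5   1.9   0.5   0.9   0.9 ]
9 [ 219. -513.  308.] wrist [ 291. -385.  586.] z [-0.23 -0.41 -0.88] [ 1.24  0.35 -0.46  1.93  0.82  0.9   0.96]
12 [ 213. -563.  341.] wrist [ 299. -371.  575.] z [-0.27 -0.61 -0.74] [ 1.17  0.35 -0.41  1.95  1.14  0.9   1.03]
15 [ 233. -604.  385.] wrist [ 307. -358.  565.] z [-0.23 -0.78 -0.57] [ 1.11  0.35 -0.37  1.98  1.46  0.9   1.09]
18 [ 277. -630.  431.] wrist [ 313. -344.  556.] z [-0.12 -0.91 -0.4 ] [ 1.04  0.35 -0.32  2.    1.78  0.9   1.16]
21 [ 339. -635.  474.] wrist [ 319. -330.  547.] z [ 0.06 -0.97 -0.23] [ 0.98  0.35 -0.28  2.03  2.09  0.9   1.22]
24 [ 412. -615.  507.] wrist [ 323. -315.  539.] z [ 0.28 -0.95 -0.1 ] [ 0.92  0.35 -0.23  2.05  2.41  0.9   1.28]
27 [ 488. -571.  526.] wrist [ 327. -301.  531.] z [ 0.51 -0.86 -0.01] [ 0.85  0.35 -0.19  2.08  2.73  0.9   1.35]
30 [ 546. -517.  529.] wrist [ 330. -289.  524.] z [ 0.69 -0.72  0.01] [ 0.8   0.35 -0.15  2.1   3.    0.9   1.4 ]
[[[0.108,-0.079,-0.098,-0.093,-0.141,-0.124,0],[0.114,-0.083,-0.089,-0.103,-0.159,-0.132,0],[0.118,-0.085,-0.079,-0.109,-0.175,-0.137,0],[0.123,-0.087,-0.07,-0.116,-0.194,-0.142,0],[0.124,-0.086,-0.06,-0.118,-0.209,-0.142,0],[0.008,-0.006,-0.004,-0.008,-0.015,-0.008,0],[0.093,-0.054,-0.126,-0.075,-0.115,0.008,0],[0.093,-0.053,-0.127,-0.075,-0.112,0.004,0],[0.093,-0.052,-0.127,-0.076,-0.11,0.001,0],[0.093,-0.051,-0.128,-0.077,-0.109,-0.003,0],[0.093,-0.05,-0.128,-0.079,-0.108,-0.007,0],[0.093,-0.049,-0.129,-0.081,-0.108,-0.01,0]]]
```

The solver follows the planned path well, so I'll continue.

>>> {"method": "step_arm", "body": {
  "series": [
    [[0.108, -0.079, -0.098, -0.093, -0.141, -0.124, 0], [0.114, -0.083, -0.089, -0.103, -0.159, -0.132, 0], [0.118, -0.085, -0.079, -0.109, -0.175, -0.137, 0], [0.123, -0.087, -0.07, -0.116, -0.194, -0.142, 0], [0.124, -0.086, -0.06, -0.118, -0.209, -0.142, 0], [0.093, -0.054, -0.126, -0.075, -0.115, 0.008, 0], [0.093, -0.053, -0.127, -0.075, -0.112, 0.004, 0], [0.093, -0.052, -0.127, -0.076, -0.11, 0.001, 0], [0.093, -0.051, -0.128, -0.077, -0.109, -0.003, 0], [0.093, -0.05, -0.128, -0.079, -0.108, -0.007, 0], [0.093, -0.049, -0.129, -0.081, -0.108, -0.01, 0]]
  ]
}}

```text
clock: 5.35
eef_pos: [207.8, -562.6, 339.7]
tool_rot: [-2.43, 0.106, 2.604]
force: [-1.2, 0.7, -0.7]
width: 85.6
gripper_force: 0.0
```

Run:
```python
from d import *
np.set_printoptions(precision=2,suppress=True)
jplan([C])
```

```text
q [ 1.02  0.34 -0.29  1.98  1.09  0.9   1.  ] rows 19
0 [ 225. -533.  326.] wrist [ 315. -347.  562.] z [-0.29 -0.59 -0.75] [ 1.02  0.34 -0.29  1.98  1.09  0.9   1.  ]
3 [ 242. -579.  369.] wrist [ 319. -338.  556.] z [-0.24 -0.77 -0.59] [ 0.99  0.35 -0.27  2.    1.41  0.9   1.07]
6 [ 281. -610.  416.] wrist [ 322. -328.  549.] z [-0.13 -0.9  -0.42] [ 0.95  0.35 -0.25  2.02  1.72  0.9   1.13]
9 [ 338. -622.  460.] wrist [ 324. -319.  543.] z [ 0.04 -0.96 -0.26] [ 0.91  0.35 -0.22  2.04  2.04  0.9   1.2 ]
12 [ 405. -611.  497.] wrist [ 326. -309.  536.] z [ 0.25 -0.96 -0.13] [ 0.88  0.35 -0.2   2.06  2.35  0.9   1.26]
15 [ 476. -576.  520.] wrist [ 328. -299.  530.] z [ 0.47 -0.88 -0.03] [ 0.84  0.35 -0.17  2.08  2.67  0.9   1.33]
18 [ 543. -521.  529.] wrist [ 329. -290.  525.] z [ 0.68 -0.73  0.01] [ 0.8   0.35 -0.15  2.1   2.98  0.9   1.4 ]
[[[0.09,-0.051,-0.123,-0.084,-0.118,-0.01,0],[0.091,-0.049,-0.123,-0.085,-0.119,-0.012,0],[0.091,-0.048,-0.123,-0.086,-0.12,-0.014,0],[0.092,-0.047,-0.123,-0.086,-0.122,-0.016,0],[0.093,-0.046,-0.123,-0.087,-0.125,-0.018,0],[0.094,-0.045,-0.123,-0.088,-0.127,-0.019,0],[0.094,-0.044,-0.123,-0.088,-0.131,-0.021,0],[0.095,-0.043,-0.122,-0.088,-0.134,-0.022,0],[0.096,-0.042,-0.122,-0.088,-0.138,-0.023,0],[0.097,-0.04,-0.121,-0.088,-0.143,-0.024,0],[0.099,-0.039,-0.121,-0.087,-0.148,-0.025,0],[0.1,-0.038,-0.12,-0.086,-0.152,-0.025,0]]]
```

>>> {"method": "step_arm", "body": {
  "series": [
    [[0.09, -0.051, -0.123, -0.084, -0.118, -0.01, 0], [0.091, -0.049, -0.123, -0.085, -0.119, -0.012, 0], [0.091, -0.048, -0.123, -0.086, -0.12, -0.014, 0], [0.092, -0.047, -0.123, -0.086, -0.122, -0.016, 0], [0.093, -0.046, -0.123, -0.087, -0.125, -0.018, 0], [0.094, -0.045, -0.123, -0.088, -0.127, -0.019, 0], [0.094, -0.044, -0.123, -0.088, -0.131, -0.021, 0], [0.095, -0.043, -0.122, -0.088, -0.134, -0.022, 0], [0.096, -0.042, -0.122, -0.088, -0.138, -0.023, 0], [0.097, -0.04, -0.121, -0.088, -0.143, -0.024, 0], [0.099, -0.039, -0.121, -0.087, -0.148, -0.025, 0], [0.1, -0.038, -0.12, -0.086, -0.152, -0.025, 0]]
  ]
}}

```text
clock: 6.55
eef_pos: [387.0, -635.7, 514.5]
tool_rot: [-1.723, -0.712, -2.765]
force: [-0.5, 0.2, -0.8]
width: 85.2
gripper_force: 0.0
```

```bash
cat >> d.py <<'E'
E1,e1,a1=ik(np.array([653,-192,130])+(19-120)*z+[-30,0,150],R,np.array([.7,.5,-.1,2.2,3.6,.9,1.5]),.005)
E
python3 - <<'E'
from d import *
np.set_printoptions(precision=2,suppress=True)
print(E1,e1,a1); jplan([C,E1])
E
```

```text
[ 1.44  0.47 -0.95  2.3   4.24  0.42  1.24] 0.0005575855540947271 0.00016677491249147237
q [ 0.92  0.36 -0.24  2.15  2.39  0.99  1.21] rows 16
0 [ 378. -597.  475.] wrist [ 305. -293.  511.] z [ 0.23 -0.97 -0.12] [ 0.92  0.36 -0.24  2.15  2.39  0.99  1.21]
3 [ 468. -567.  509.] wrist [ 317. -291.  518.] z [ 0.48 -0.88 -0.03] [ 0.86  0.35 -0.2   2.12  2.7   0.95  1.31]
6 [ 546. -517.  529.] wrist [ 330. -289.  524.] z [ 0.69 -0.72  0.01] [ 0.8   0.35 -0.15  2.1   3.    0.9   1.4 ]
9 [ 589. -430.  451.] wrist [ 317. -280.  503.] z [ 0.86 -0.47 -0.17] [ 0.98  0.38 -0.37  2.16  3.34  0.77  1.35]
12 [ 591. -325.  385.] wrist [ 300. -269.  490.] z [ 0.93 -0.18 -0.33] [ 1.17  0.42 -0.61  2.22  3.72  0.62  1.31]
15 [ 550. -225.  338.] wrist [ 275. -254.  487.] z [ 0.88  0.09 -0.47] [ 1.39  0.46 -0.89  2.29  4.14  0.46  1.25]
[[[0.11,-0.048,-0.113,-0.098,-0.206,-0.007,0],[0.11,-0.044,-0.116,-0.088,-0.207,-0.005,0],[0.11,-0.039,-0.118,-0.078,-0.208,-0.002,0],[0.109,-0.035,-0.12,-0.068,-0.207,0.0,0],[0.107,-0.03,-0.121,-0.057,-0.203,0.003,0],[0.106,-0.026,-0.123,-0.047,-0.201,0.005,0],[0.105,-0.108,-0.04,-0.228,-0.15,-0.044,0],[0.108,-0.106,-0.043,-0.224,-0.158,-0.045,0],[0.11,-0.103,-0.047,-0.218,-0.166,-0.047,0],[0.112,-0.099,-0.052,-0.209,-0.175,-0.049,0],[0.113,-0.094,-0.059,-0.199,-0.182,-0.052,0],[0.115,-0.09,-0.069,-0.191,-0.192,-0.055,0]]]
```

```bash
cat > kin.py <<'E'
from h import *
from scipy.optimize import least_squares
Rz=lambda a:Rn.from_euler("z",a);Ry=lambda a:Rn.from_euler("y",a)
lo=np.array([-3.06,-.37,-1.25,.18,-1.1,.23,-2.94]);hi=np.array([3.06,2.12,1.32,2.47,4.24,1.98,2.94])
def fk(q,L):
    h,l1,l2,d,a=L[:5]
    if len(L)<12: L=np.r_[L,np.zeros(12-len(L))]
    R=Rz(q[0]+a);p=R.apply([L[6],0,h])
    R=R*Ry(q[1])*Rz(q[2]);p=p+R.apply([L[7],L[11],l1]);R=R*Ry(q[3]);p=p+R.apply([L[8],0,0]);R=R*Rz(q[4]);p=p+R.apply([L[9],0,l2])
    R=R*Ry(q[5]);p=p+R.apply([L[10],0,0]);R=R*Rz(q[6]);return p+R.apply([0,0,d]),R
E
sed -i 's/^A=np.load.*/A=np.load("L.npy");L,sg=A[:-7],A[-7:]/' fit.py
cat > refit.py <<'E'
from fit import *
import sys,json
def refit():
    s=ctrl.read_state()
    D=json.load(open("data.json"))
    D.append([list(map(float,s["qpos"])),list(map(float,s["eef_pos"])),list(map(float,s["tool_rot"]))]);json.dump(D,open("data.json","w"))
    def f(l):
        o=[]
        for q,p,t in D:
            P,R=fk2(q,l,sg);o+=[(P-p)/100,2*(Rn.from_euler("xyz",t).inv()*R).as_rotvec()]
        return np.concatenate(o+[l[6:]*.0003])
    l0=np.r_[L,np.zeros(12-len(L))];r=least_squares(f,l0)
    print("fit",r.x.round(2),np.abs(r.fun).max().round(3));np.save("L.npy",np.r_[r.x,sg])
if __name__=="__main__": refit()
E
cat > data.json <<'E'
[[[1.211,0.628,0.038,1.517,-0.027,0.996,-0.02],[188.262,-622.154,231.313],[3.1416,0,0.295]],
[[1.36,0.55,-0.6,1.95,-0.07,0.73,0.96],[359.9,-349.8,207.7],[2.863,-0.208,1.67]],
[[1.02,0.34,-0.29,1.98,1.09,0.9,1.0],[207.8,-562.6,339.7],[-2.43,0.106,2.604]],
[[1.81,1.05,-1.21,2.17,-1.1,0.23,0.79],[487.1,-303.5,266.2],[-2.914,-1.163,0.104]]]
E
cat > d.py <<'E'
from fit import *
C=[.8,.35,-.15,2.1,3.0,.9,1.4]
TH=25
R=Rt(9.4,TH);z=R.as_matrix()[:,2];G=np.array([653,-192,132])
E1,e1,a1=ik(G+(19-100)*z+[0,0,150],R,np.array([.6,.5,-.1,2.2,3.6,1.,1.5]),.03)
E
python3 refit.py
python3 - <<'E'
from d import *
np.set_printoptions(precision=2,suppress=True)
print(E1,e1,a1)
for s in(G+(19-100)*z, G+19*z,np.array([600,144,225])+19*Rt(11.2,TH).as_matrix()[:,2]):
    r=R if s[1]<0 else Rt(11.2,TH)
    print(ik(s,r,np.array([.3,.7,-.1,2.2,3.6,1.,1.5]),.03))
jplan([C,E1])
E
```

```text
fit [362.21 548.53 375.51 358.44  -0.     1.57   9.95  -5.25  15.71   3.43
 -16.03 -25.74] 0.023
[ 0.77  0.5  -0.11  2.34  4.11  0.91  1.33] 0.0022665816993288623 0.0007935937623819367
(array([0.7 , 0.91, 0.01, 2.38, 3.97, 1.24, 1.69]), np.float64(0.002084730506749233), np.float64(0.0005657244492339645))
(array([ 0.54,  1.  , -0.01,  2.21,  3.83,  1.18,  1.62]), np.float64(0.0012739804771717503), np.float64(0.0004055034945376998))
(array([-0.78,  0.9 ,  0.66,  2.47,  3.26,  1.2 ,  1.02]), np.float64(15.528596293987757), np.float64(2.0745949281859852))
q [ 0.92  0.36 -0.24  2.15  2.39  0.99  1.21] rows 17
0 [ 385. -636.  514.] wrist [ 288. -293.  555.] z [ 0.27 -0.96 -0.12] [ 0.92  0.36 -0.24  2.15  2.39  0.99  1.21]
3 [ 483. -599.  551.] wrist [ 300. -291.  560.] z [ 0.51 -0.86 -0.03] [ 0.86  0.35 -0.2   2.12  2.7   0.95  1.31]
6 [ 567. -539.  571.] wrist [ 311. -289.  566.] z [ 0.72 -0.7   0.01] [ 0.8   0.35 -0.15  2.1   3.    0.9   1.4 ]
9 [ 610. -451.  495.] wrist [ 297. -281.  530.] z [ 0.88 -0.47 -0.1 ] [ 0.79  0.4  -0.14  2.18  3.35  0.9   1.38]
12 [ 621. -354.  418.] wrist [ 282. -272.  502.] z [ 0.95 -0.23 -0.23] [ 0.78  0.44 -0.13  2.25  3.67  0.9   1.36]
15 [ 601. -254.  348.] wrist [ 268. -262.  478.] z [ 0.93  0.02 -0.36] [ 0.77  0.48 -0.12  2.31  3.97  0.91  1.34]
[[[0.108,-0.051,-0.113,-0.116,-0.225,-0.01,0],[0.109,-0.046,-0.116,-0.105,-0.226,-0.007,0],[0.109,-0.042,-0.118,-0.094,-0.227,-0.004,0],[0.108,-0.038,-0.12,-0.082,-0.227,-0.002,0],[0.106,-0.033,-0.121,-0.07,-0.222,0.001,0],[0.106,-0.029,-0.123,-0.06,-0.22,0.004,0],[0.106,-0.073,-0.09,-0.223,-0.158,-0.048,0],[0.105,-0.072,-0.081,-0.217,-0.167,-0.046,0],[0.103,-0.069,-0.072,-0.208,-0.174,-0.044,0],[0.104,-0.068,-0.066,-0.203,-0.183,-0.042,0],[0.104,-0.066,-0.061,-0.196,-0.191,-0.039,0],[0.104,-0.063,-0.056,-0.189,-0.198,-0.036,0]]]
```

Run:
```python
from d import *
np.set_printoptions(precision=2,suppress=True)
hx=np.array([np.cos(np.radians(11.2)),np.sin(np.radians(11.2)),0]);seat=np.array([626.3,150,300.5])
rng=np.random.default_rng(1)
for dy in(0,-45):
 for th in(0,15,25,35):
  Rm=Rt(9.4+dy,th);Rh=Rt(11.2+dy,th);zm=Rm.as_matrix()[:,2];zh=Rh.as_matrix()[:,2];zg=132
  gh=seat+[0,0,zg-245.25]
  for n,p,r in(("pre",G-100*zm,Rm),("preup",G-80*zm+[0,0,150],Rm),("mal",G,Rm),("hk",gh-60*hx+[0,0,15],Rh),("seat",gh,Rh)):
    S=[]
    for i in range(10):
        q,e,a=ik(p+19*r.as_matrix()[:,2],r,np.array([0,.6,0,2,3.3,1,1.3])+rng.normal(size=7)*.4,.01)
        if e<2 and a<1: S.append((np.min(np.minimum(q-lo,hi-q)),q))
    S.sort(key=lambda s:-s[0]);print(dy,th,n,len(S),S[0] if S else ("none",q,e,a))
```

```text
0 0 pre 10 (np.float64(0.040410466693242775), array([ 0.85,  1.39, -0.04,  2.27,  4.2 ,  1.81,  2.04]))
0 0 preup 10 (np.float64(0.06904176417761443), array([ 0.99,  1.03, -0.33,  2.4 ,  4.07,  1.49,  1.95]))
0 0 mal 10 (np.float64(0.2584339928773156), array([ 0.7 ,  1.33, -0.12,  2.14,  3.98,  1.71,  1.89]))
0 0 hk 0 ('none', array([ 0.42,  1.79, -0.91,  2.47,  3.8 ,  1.98,  2.94]), np.float64(30.151863410300326), np.float64(4.425893737060939))
0 0 seat 10 (np.float64(7.276272717682275e-08), array([-0.82,  1.54,  0.58,  2.44,  2.6 ,  1.98,  0.66]))
0 15 pre 10 (np.float64(0.09051784299398147), array([ 0.92,  1.12, -0.21,  2.38,  4.01,  1.37,  1.97]))
0 15 preup 10 (np.float64(0.07532654575709907), array([ 0.84,  0.71, -0.18,  2.39,  4.  ,  1.19,  1.61]))
0 15 mal 10 (np.float64(0.25379157605750313), array([0.55, 1.13, 0.05, 2.22, 3.86, 1.49, 1.68]))
0 15 hk 0 ('none', array([-1.22,  1.87,  1.32,  2.47,  3.02,  1.4 , -0.11]), np.float64(58.77670810452246), np.float64(5.419260235984416))
0 15 seat 0 ('none', array([-1.07,  1.82,  1.32,  2.47,  3.05,  1.63, -0.03]), np.float64(7.571727
[... 2586 characters left out ...]
83184), array([-1.14,  0.92,  0.48,  2.19,  1.68,  0.75,  1.61]))
-45 25 seat 10 (np.float64(0.4064040784042584), array([-0.81,  0.88,  0.08,  2.06,  1.69,  1.04,  1.77]))
-45 35 pre 10 (np.float64(0.09364342730506126), array([-0.59,  0.93,  0.76,  2.38,  2.95,  0.7 ,  0.84]))
-45 35 preup 10 (np.float64(0.19972603574859393), array([-0.05,  0.38, -0.03,  2.27,  2.07,  0.65,  2.1 ]))
-45 35 mal 10 (np.float64(0.2668848313991474), array([-0.33,  0.99,  0.52,  2.2 ,  2.83,  0.74,  1.07]))
-45 35 hk 10 (np.float64(0.2930918288690685), array([-0.92,  0.75,  0.24,  2.18,  1.61,  0.77,  1.84]))
-45 35 seat 10 (np.float64(0.4287304369411906), array([-0.79,  0.79,  0.14,  2.04,  1.61,  0.81,  1.95]))
```

```bash
cat > d.py <<'E'
from fit import *
TH=30
R=Rt(9.4-45,TH);z=R.as_matrix()[:,2];G=np.array([653,-192,130])
Rh=Rt(11.2-45,TH)
UP=G+(19-90)*z+[0,0,170]
E1,e1,a1=ik(UP,R,np.array([.2,.45,0,2.25,2.4,.8,1.6]),.03)
E
python3 - <<'E'
from d import *
np.set_printoptions(precision=2,suppress=True)
print(E1,e1,a1); jplan([[.6,.3,-.1,2.1,2.6,.9,1.5],E1])
E
```

```text
[-0.11  0.38 -0.03  2.33  2.12  0.77  2.  ] 0.0026948191623443482 0.0009005421875332154
q [ 0.92  0.36 -0.24  2.15  2.39  0.99  1.21] rows 17
0 [ 385. -636.  514.] wrist [ 288. -293.  555.] z [ 0.27 -0.96 -0.12] [ 0.92  0.36 -0.24  2.15  2.39  0.99  1.21]
3 [ 488. -576.  551.] wrist [ 323. -258.  572.] z [ 0.46 -0.89 -0.06] [ 0.74  0.33 -0.16  2.12  2.51  0.94  1.37]
6 [ 563. -512.  581.] wrist [ 347. -227.  587.] z [ 0.6  -0.8  -0.02] [ 0.6  0.3 -0.1  2.1  2.6  0.9  1.5]
9 [ 605. -420.  509.] wrist [ 367. -158.  565.] z [ 0.66 -0.73 -0.16] [ 0.41  0.32 -0.08  2.16  2.47  0.87  1.63]
12 [ 624. -320.  439.] wrist [372. -87. 544.] z [ 0.7  -0.65 -0.29] [ 0.22  0.34 -0.06  2.22  2.34  0.83  1.77]
15 [ 619. -216.  372.] wrist [363. -16. 525.] z [ 0.71 -0.56 -0.43] [ 0.02  0.36 -0.04  2.29  2.21  0.8   1.91]
[[[0.079,-0.046,-0.098,-0.145,-0.232,-0.059,0],[0.081,-0.041,-0.098,-0.128,-0.241,-0.057,0],[0.083,-0.036,-0.098,-0.11,-0.25,-0.054,0],[0.084,-0.03,-0.098,-0.091,-0.257,-0.051,0],[0.086,-0.025,-0.1,-0.073,-0.266,-0.048,0],[0.04,-0.01,-0.046,-0.024,-0.124,-0.019,0],[0.009,-0.07,-0.041,-0.236,-0.114,-0.089,0],[0.011,-0.069,-0.045,-0.232,-0.115,-0.09,0],[0.014,-0.07,-0.05,-0.235,-0.12,-0.094,0],[0.015,-0.069,-0.054,-0.23,-0.12,-0.095,0],[0.017,-0.067,-0.057,-0.226,-0.121,-0.096,0],[0.019,-0.067,-0.062,-0.227,-0.124,-0.099,0]]]
```

>>> {"method": "step_arm", "body": {
  "series": [
    [[0.079, -0.046, -0.098, -0.145, -0.232, -0.059, 0], [0.081, -0.041, -0.098, -0.128, -0.241, -0.057, 0], [0.083, -0.036, -0.098, -0.11, -0.25, -0.054, 0], [0.084, -0.03, -0.098, -0.091, -0.257, -0.051, 0], [0.086, -0.025, -0.1, -0.073, -0.266, -0.048, 0], [0.04, -0.01, -0.046, -0.024, -0.124, -0.019, 0], [0.009, -0.07, -0.041, -0.236, -0.114, -0.089, 0], [0.011, -0.069, -0.045, -0.232, -0.115, -0.09, 0], [0.014, -0.07, -0.05, -0.235, -0.12, -0.094, 0], [0.015, -0.069, -0.054, -0.23, -0.12, -0.095, 0], [0.017, -0.067, -0.057, -0.226, -0.121, -0.096, 0], [0.019, -0.067, -0.062, -0.227, -0.124, -0.099, 0]]
  ]
}}

```text
clock: 7.75
eef_pos: [626.5, -319.0, 441.6]
tool_rot: [-2.475, -1.189, -1.447]
force: [0.3, 1.4, -0.2]
width: 85.3
gripper_force: 0.0
```

```bash
python3 refit.py
python3 - <<'E'
from d import *
np.set_printoptions(precision=2,suppress=True)
jplan([E1])
plan(UP,R,6,0)
E
```

```text
fit [358.4  550.16 376.13 353.68  -0.     1.57   7.82  -2.83  13.48   6.53
 -14.99 -26.61] 0.029
q [ 0.44  0.35 -0.35  2.23  2.28  0.91  1.87] rows 5
0 [ 625. -319.  441.] wrist [376. -90. 544.] z [ 0.7  -0.65 -0.29] [ 0.44  0.35 -0.35  2.23  2.28  0.91  1.87]
3 [ 620. -216.  371.] wrist [368. -20. 523.] z [ 0.71 -0.55 -0.43] [ 0.11  0.37 -0.15  2.29  2.19  0.83  1.95]
[[[0.022,-0.07,-0.069,-0.233,-0.121,-0.092,0],[0.022,-0.067,-0.074,-0.229,-0.124,-0.097,0],[0.023,-0.065,-0.079,-0.226,-0.127,-0.103,0],[0.023,-0.061,-0.084,-0.221,-0.128,-0.109,0],[0.017,-0.042,-0.063,-0.156,-0.094,-0.082,0]]]
now [ 626.5 -319.   441.6] F [ 0.3  1.4 -0.2] w 85.3 clk 7.8 rot 22.1 mm 195.7
[[[0.018,-0.051,-0.062,-0.177,-0.075,-0.101,0],[0.018,-0.051,-0.062,-0.177,-0.085,-0.093,0],[0.018,-0.051,-0.062,-0.177,-0.095,-0.084,0],[0.018,-0.051,-0.062,-0.175,-0.104,-0.076,0],[0.018,-0.051,-0.062,-0.173,-0.114,-0.068,0],[0.018,-0.051,-0.062,-0.169,-0.123,-0.059,0]]]
```

>>> {"method": "step_arm", "body": {
  "series": [
    [[0.018, -0.051, -0.062, -0.177, -0.075, -0.101, 0], [0.018, -0.051, -0.062, -0.177, -0.085, -0.093, 0], [0.018, -0.051, -0.062, -0.177, -0.095, -0.084, 0], [0.018, -0.051, -0.062, -0.175, -0.104, -0.076, 0], [0.018, -0.051, -0.062, -0.173, -0.114, -0.068, 0], [0.018, -0.051, -0.062, -0.169, -0.123, -0.059, 0], [0, 0, 0, 0, 0, 0, 0]]
  ]
}}

```text
clock: 8.45
eef_pos: [603.5, -153.8, 334.9]
tool_rot: [-3.139, -1.044, -0.618]
force: [0.5, 1.2, 0.7]
width: 85.3
gripper_force: 0.0
```

Run:
```python
from d import *
np.set_printoptions(precision=2,suppress=True)
print(ctrl.read_state()["qpos"])
plan(G+(19-90)*z,R,6,0)
W=ctrl.get_image("wrist");save(W,"w2.png")
X=np.array([[653,-192,190],[653,-192,230],[653,-192,245.5],[653,-192,92]]);print(proj(W,X).round(0).tolist())
print([(np.round(d["centre"]),round(d["score"],2)) for d in ctrl.recognise(W,"eye")[:3]])
```

```text
[ 0.19  0.38 -0.42  2.35  2.04  0.91  2.11]
now [ 603.5 -153.8  334.9] F [0.5 1.2 0.7] w 85.3 clk 8.4 rot 0.4 mm 169.4
[[[-0.001,0.001,0.0,-0.162,0.003,0.096,0],[-0.001,0.001,0.0,-0.162,0.003,0.095,0],[-0.001,0.001,0.0,-0.162,0.003,0.095,0],[-0.001,0.001,0.0,-0.162,0.003,0.095,0],[-0.001,0.001,0.0,-0.162,0.003,0.095,0],[-0.001,0.001,0.0,-0.162,0.003,0.095,0]]]
[[323.0, 333.0], [323.0, 307.0], [323.0, 296.0], [322.0, 379.0]]
[(array([279., 277.]), 0.93), (array([323., 362.]), 0.69), (array([409., 333.]), 0.55)]
```

View pics/w2.png

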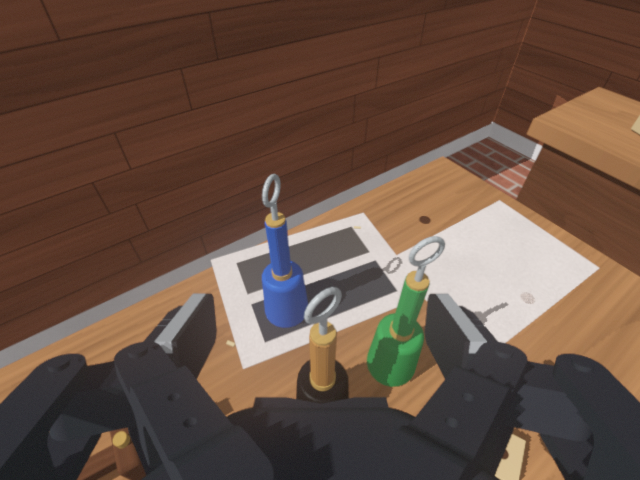

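The wanted mallet (black head, honey handle) has its ring at (323,305) and washer at (322,330), matching the predicted pixels to within 3 px and centred between the fingers. Green is clear to the right. I'll descend and then advance.

>>> {"method": "step_arm", "body": {
  "series": [
    [[-0.001, 0.001, 0, -0.162, 0.003, 0.095, 0], [-0.001, 0.001, 0, -0.162, 0.003, 0.095, 0], [-0.001, 0.001, 0, -0.162, 0.003, 0.095, 0], [-0.001, 0.001, 0, -0.162, 0.003, 0.095, 0], [-0.001, 0.001, 0, -0.162, 0.003, 0.095, 0], [-0.001, 0.001, 0, -0.162, 0.003, 0.095, 0], [0, 0, 0, 0, 0, 0, 0]]
  ]
}}

```text
clock: 9.25
eef_pos: [601.3, -161.7, 160.8]
tool_rot: [3.13, -1.043, -0.618]
force: [-0.3, -0.3, 0.5]
width: 85.4
gripper_force: 0.0
```

Run:
```python
from d import *
np.set_printoptions(precision=2,suppress=True)
print(ctrl.read_state()["qpos"])
plan(G+19*z,R,6,0)
W=ctrl.get_image("wrist");save(W,"w3.png")
X=np.array([[653,-192,190],[653,-192,230],[653,-192,245.5],[653,-192,92]]);print(proj(W,X).round(0).tolist())
print([(np.round(d["centre"]),round(d["score"],2)) for d in ctrl.recognise(W,"eye")[:3]])
```

```text
[ 0.16  0.85 -0.42  2.45  2.31  1.35  1.72]
now [ 601.3 -161.7  160.8] F [-0.3 -0.3  0.5] w 85.4 clk 9.2 rot 0.6 mm 86.3
[[[0.002,0.001,0.0,0.004,-0.007,0.096,0],[0.002,0.001,0.0,0.004,-0.007,0.096,0],[0.002,0.001,0.0,0.004,-0.007,0.096,0],[0.002,0.001,0.0,0.004,-0.006,0.096,0],[0.002,0.001,0.0,0.004,-0.006,0.096,0],[0.002,0.001,0.0,0.003,-0.006,0.096,0]]]
[[308.0, 163.0], [306.0, 83.0], [306.0, 43.0], [311.0, 282.0]]
[(array([436., 214.]), 0.89), (array([308., 259.]), 0.66)]
```

View pics/w3.png

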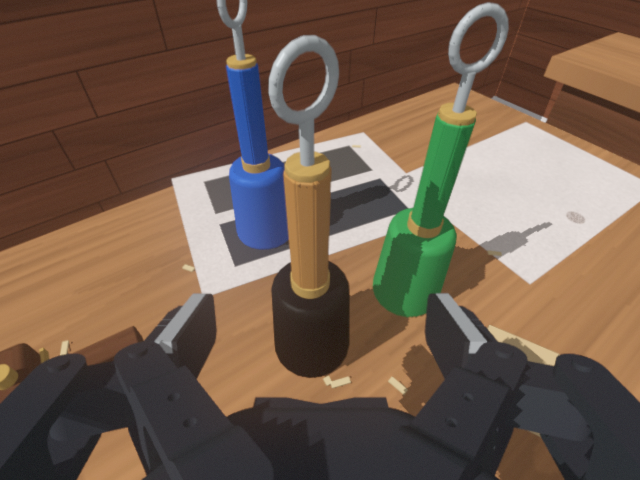

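Ring centre seen at (305,80), washer (307,163), shoulder (311,280), all as predicted. Advance and grip.

>>> {"method": "step_arm", "body": {
  "series": [
    [[0.002, 0.001, 0, 0.004, -0.007, 0.096, 0], [0.002, 0.001, 0, 0.004, -0.007, 0.096, 0], [0.002, 0.001, 0, 0.004, -0.007, 0.096, 0], [0.002, 0.001, 0, 0.004, -0.006, 0.096, 0], [0.002, 0.001, 0, 0.004, -0.006, 0.096, 0], [0.002, 0.001, 0, 0.003, -0.006, 0.096, 0], [0, 0, 0, 0, 0, 0, 0.4], [0, 0, 0, 0, 0, 0, 0.7], [0, 0, 0, 0, 0, 0, 1], [0, 0, 0, 0, 0, 0, 1], [0, 0, 0, 0, 0, 0, 1], [0, 0, 0, 0, 0, 0, 1]]
  ]
}}

```text
clock: 10.55
eef_pos: [667.6, -200.2, 123.9]
tool_rot: [-3.14, -1.052, -0.619]
force: [-1.4, -0.2, 1.2]
width: 22.8
gripper_force: 58.6
```

Run:
```python
from d import *
np.set_printoptions(precision=2,suppress=True)
s=ctrl.read_state();print(s["qpos"],s["gripper_force"],s["width"],s["force"],s["torque"])
p=np.array(s["eef_pos"]);plan(p+[0,0,60],R,4,1)
W=ctrl.get_image("wrist");save(W,"w4.png")
X=np.array([[653,-192,190],[653,-192,230],[653,-192,245.5],[653,-192,92]]);print(proj(W,X).round(0).tolist())
```

```text
[ 0.24  0.94 -0.36  2.28  2.45  1.26  1.8 ] 58.58508721925318 22.79627785837935 [-1.38 -0.21  1.23] [ 0.41  0.8  -0.2 ]
now [ 667.6 -200.2  123.9] F [-1.4 -0.2  1.2] w 22.8 clk 10.6 rot 0.3 mm 60.0
[[[-0.001,-0.001,0.0,0.087,0.0,-0.05,1],[-0.001,-0.001,0.0,0.087,0.0,-0.05,1],[-0.001,-0.001,0.0,0.087,0.0,-0.05,1],[-0.001,-0.001,0.0,0.087,0.0,-0.05,1]]]
[[325.0, 209.0], [327.0, 54.0], [329.0, -45.0], [323.0, 366.0]]
```

>>> {"method": "step_arm", "body": {
  "series": [
    [[0, 0, 0, 0.087, 0, -0.05, 1], [0, 0, 0, 0.087, 0, -0.05, 1], [0, 0, 0, 0.087, 0, -0.05, 1], [0, 0, 0, 0.087, 0, -0.05, 1], [0, 0, 0, 0.087, 0, -0.05, 1], [0, 0, 0, 0, 0, 0, 1]]
  ]
}}

```text
clock: 11.2
eef_pos: [667.9, -199.6, 200.2]
tool_rot: [-3.136, -1.052, -0.621]
force: [-0.3, 1.1, -3.6]
width: 22.9
gripper_force: 59.6
```

```bash
cat > hk.py <<'E'
from fit import *
np.set_printoptions(precision=1,suppress=True)
Rg=Rn.from_euler("xyz",[-3.14,-1.052,-.619]); Rh=Rn.from_euler("z",1.7,degrees=True)*Rg
off=Rg.inv().apply(np.array([653,-192,245.25])-[667.6,-200.2,123.9]) # eye_top in the tool frame
a=np.radians(11.2);hx=np.array([np.cos(a),np.sin(a),0]);hy=np.array([-np.sin(a),np.cos(a),0]);seat=np.array([626.3,150,300.5])
def rel():
    s=ctrl.read_state();e=np.array(s["eef_pos"])+Rn.from_euler("xyz",s["tool_rot"]).apply(off)-seat
    print("eye_top rel seat x,y,z:",np.array([e@hx,e@hy,e[2]]),"F hook axes",np.array([s["force"]@hx,s["force"]@hy,s["force"][2]]),"w",round(s["width"],1),"clk",round(s["clock"],1))
def goto(x,y,zz,n): plan(seat+x*hx+y*hy+[0,0,zz]-Rh.apply(off),Rh,n,1)
E
python3 - <<'E'
from hk import *
rel();print(off,ctrl.read_state()["force"])
goto(-65,0,17,12)
S=ctrl.get_image("side");save(S,"s5.png",(330,250,430,400),4)
s=ctrl.read_state();e=np.array(s["eef_pos"])+Rn.from_euler("xyz",s["tool_rot"]).apply(off)
print("pred side",proj(S,[e,e-[0,0,55.25]]))
E
```

```text
eye_top rel seat x,y,z: [ -40.1 -340.3   21. ] F hook axes [-0.1  1.1 -3.6] w 22.9 clk 11.2
[ 97.1   1.7 -74.6] [-0.3  1.1 -3.6]
now [ 667.9 -199.6  200.2] F [-0.3  1.1 -3.6] w 22.9 clk 11.2 rot 1.6 mm 341.4
[[[0.003,0.0,-0.002,-0.075,-0.12,-0.126,1],[0.003,0.0,-0.002,-0.075,-0.121,-0.126,1],[0.003,0.0,-0.002,-0.075,-0.121,-0.126,1],[0.003,0.0,-0.002,-0.074,-0.121,-0.125,1],[0.003,0.0,-0.002,-0.074,-0.122,-0.125,1],[0.003,0.0,-0.002,-0.074,-0.122,-0.125,1],[0.003,0.0,-0.002,-0.074,-0.122,-0.125,1],[0.003,0.0,-0.002,-0.074,-0.123,-0.124,1],[0.003,0.0,-0.002,-0.074,-0.123,-0.124,1],[0.003,0.0,-0.002,-0.074,-0.123,-0.124,1],[0.003,0.0,-0.002,-0.073,-0.124,-0.124,1],[0.003,0.0,-0.002,-0.073,-0.124,-0.124,1]]]
pred side [[378.9 273.8]
 [376.3 294.4]]
```

>>> {"method": "step_arm", "body": {
  "series": [
    [[0.003, 0, -0.002, -0.075, -0.12, -0.126, 1], [0.003, 0, -0.002, -0.075, -0.121, -0.126, 1], [0.003, 0, -0.002, -0.075, -0.121, -0.126, 1], [0.003, 0, -0.002, -0.074, -0.121, -0.125, 1], [0.003, 0, -0.002, -0.074, -0.122, -0.125, 1], [0.003, 0, -0.002, -0.074, -0.122, -0.125, 1], [0.003, 0, -0.002, -0.074, -0.122, -0.125, 1], [0.003, 0, -0.002, -0.074, -0.123, -0.124, 1], [0.003, 0, -0.002, -0.074, -0.123, -0.124, 1], [0.003, 0, -0.002, -0.074, -0.123, -0.124, 1], [0.003, 0, -0.002, -0.073, -0.124, -0.124, 1], [0, 0, 0, 0, 0, 0, 1]]
  ]
}}

```text
clock: 12.45
eef_pos: [584.0, 108.2, 192.6]
tool_rot: [-3.137, -1.046, -0.582]
force: [1.1, -0.1, -4.1]
width: 23.2
gripper_force: 59.8
```

```bash
sed -i 's/^a=np.rad/off[1]=0\na=np.rad/' hk.py
python3 - <<'E'
from hk import *
rel();print(ctrl.read_state()["qpos"])
W=ctrl.get_image("wrist");S=ctrl.get_image("side");T=ctrl.get_image("top")
s=ctrl.read_state();e=np.array(s["eef_pos"])+Rn.from_euler("xyz",s["tool_rot"]).apply(off)
P=np.array([e,e-[0,0,55.25],seat+hx*-12.5+[0,0,7],seat-hx*11.5+[0,0,44]])
print("W",proj(W,P).round(0).tolist(),"S",proj(S,P).round(1).tolist(),"T",proj(T,P).round(1).tolist())
u,v=proj(S,P[[0,2]]).mean(0).astype(int)
u2,v2=proj(T,P[[0,2]]).mean(0).astype(int)
a=cv2.resize(S["img"][v-40:v+40,u-40:u+40],(400,400),interpolation=2);b=cv2.resize(T["img"][v2-20:v2+20,u2-20:u2+20],(400,400),interpolation=2)
w=cv2.resize(W["img"],(400,300))
m=np.zeros((600,800,3),np.uint8);m[:400,:400]=a;m[:400,400:]=b
wp=proj(W,P[[0,2]]).mean(0).astype(int);y0=int(np.clip(wp[1]-90,0,330));x0=int(np.clip(wp[0]-200,0,240))
print("origins side",u-40,v-40,"x5; top",u2-20,v2-20,"x10; wrist",x0,y0,"x2 at col0,row400",)
m[400:,:]=cv2.resize(W["img"][y0:y0+100,x0:x0+400],(800,200),interpolation=2)
cv2.imwrite("pics/m6.png",m[:,:,::-1]);cv2.imwrite("pics/w6.png",W["img"][:,:,::-1])
np.save("S6.npy",S["img"]);np.save("T6.npy",T["img"])
E
```

```text
eye_top rel seat x,y,z: [-61.2 -21.9  13.6] F hook axes [ 1.1 -0.3 -4.1] w 23.2 clk 12.4
[-0.4  0.8 -0.6  2.3  1.7  1.4  1.8]
W [[349.0, -54.0], [338.0, 197.0], [94.0, -16.0], [4.0, -274.0]] S [[304.0, 157.3], [304.8, 178.7], [323.6, 146.3], [324.1, 131.1]] T [[264.8, 224.2], [266.7, 228.9], [249.1, 205.7], [247.3, 201.4]]
origins side 273 111 x5; top 236 194 x10; wrist 21 0 x2 at col0,row400
```

View pics/m6.png

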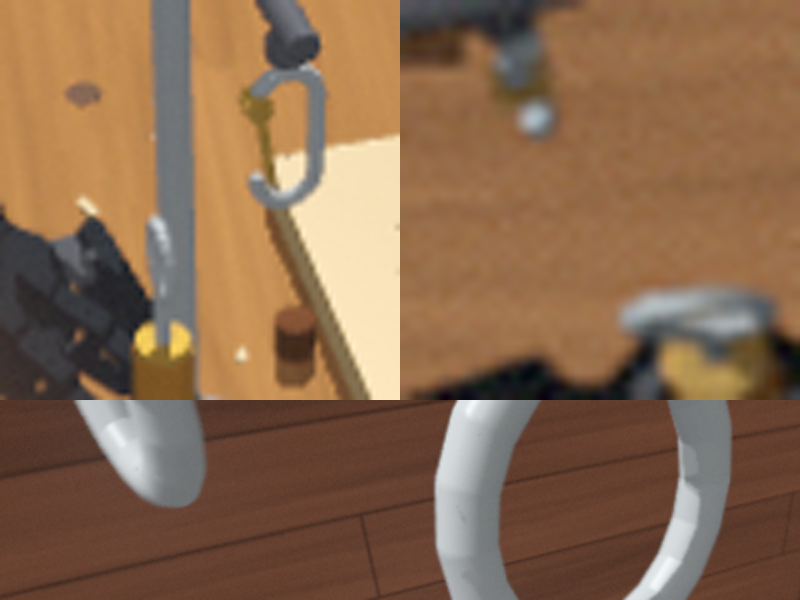

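Run:
```python
from hk import *
rel()
im=np.load("S6.npy").astype(int)
def steel(u0,u1,v0,v1):
    b=im[v0:v1,u0:u1]; return (b[:,:,2]-b[:,:,0])  # blue minus red: wood strongly negative
print("eye rows149-");print(steel(299,310,149,172))
print("nose");print(steel(319,330,140,156))
goto(-35,0,14,5)
```

```text
eye_top rel seat x,y,z: [-62.3 -27.9  14.7] F hook axes [-0.8 -0.6 -4.3] w 23.3 clk 12.6
eye rows149-
[[-114 -112 -113 -113 -111  -42    1    7    6    7    7]
 [-114 -112 -112 -111 -109  -40    2    7    7    8    7]
 [-113 -111 -111 -110 -111  -40    2    9    7    7    9]
 [-114 -111 -111 -111 -111  -48    0    7    7    8    9]
 [-113 -111 -112 -112  -89  -52   -4    9    7    7    8]
 [-116 -113 -113  -96  -36  -11    5    6    7    7    8]
 [-112 -113 -114  -48    5    9    9    8    6    8    8]
 [-113 -113 -111  -23    8    9   10    8    8    6    8]
 [-114 -113 -115  -23    6    9    9    8    6    8    7]
 [-115 -115 -112  -23    7    8   10    9    7    7    7]
 [-116 -116 -111  -22    8    9    8    9    7    6    7]
 [-115 -114 -112  -19    6    7    7    9    8    7    7]
 [-117 -115 -111  -24    6    6    8    8    8    9    7]
 [-116 -114 -112  -49    1    7    6    8    8    7    8]
 [-111 -114 -112  -65   -1    6    7    9    8    6    7]
 [-103 -114 -111  -67   -3    7    6    6    6    7    7]
 [ -52 -107 -110  -83   -7    8    8    7    7    7    6]
 [   4  -64 
[... 829 characters left out ...]
 -6    8    7  -13  -27  -39  -55]
 [-115 -114 -119 -120  -31    5    8    7    0   -8  -22]
 [-114 -113 -116 -116  -79  -19    6    7    8    8    8]
 [-113 -114 -115 -115 -118  -79  -26    2    7    8    8]
 [-114 -112 -115 -116 -116 -113  -93  -32   -6   -6   -4]
 [-113 -114 -114 -116 -118 -116 -115  -77  -61  -51  -52]
 [-115 -115 -117 -115 -118 -115 -112  -78  -66  -54  -53]
 [-116 -115 -117 -115 -115 -116 -113  -80  -64  -60  -51]]
now [584.1 101.1 193.9] F [-0.7 -0.7 -4.3] w 23.3 clk 12.6 rot 0.2 mm 39.5
[[[0.0,0.0,0.001,-0.001,-0.053,0.0,1],[0.0,0.0,0.001,-0.001,-0.053,0.0,1],[0.0,0.0,0.001,-0.001,-0.053,0.0,1],[0.0,0.0,0.001,-0.001,-0.053,0.0,1],[0.0,0.0,0.001,-0.001,-0.053,0.0,1]]]
```

>>> {"method": "step_arm", "body": {
  "series": [
    [[0, 0, 0, 0, -0.052, 0, 1], [0, 0, 0, 0, -0.052, 0, 1], [0, 0, 0, 0, -0.052, 0, 1], [0, 0, 0, 0, -0.052, 0, 1], [0, 0, 0, 0, -0.052, 0, 1], [0, 0, 0, 0, 0, 0, 1], [0, 0, 0, 0, 0, 0, 1], [0, 0, 0, 0, 0, 0, 1]]
  ]
}}

```text
clock: 13.4
eef_pos: [605.9, 133.6, 194.9]
tool_rot: [3.138, -1.052, -0.584]
force: [0.7, 0.3, -4.2]
width: 22.8
gripper_force: 59.8
```

Run:
```python
from hk import *
rel()
S=ctrl.get_image("side");T=ctrl.get_image("top");rel()
s=ctrl.read_state();e=np.array(s["eef_pos"])+Rn.from_euler("xyz",s["tool_rot"]).apply(off)
P=np.array([e,e+[0,0,2.75],e-[0,0,55.25],seat-12.5*hx+[0,0,9.75],e-[0,0,15.25]]);ps=proj(S,P);print("S",ps,"T",proj(T,P))
im=S["img"].astype(int);u,v=ps[0].round().astype(int);d=im[:,:,2]-im[:,:,0]
print(u-6,v-6);print(d[v-6:v+6,u-6:u+8])
u-=40;v-=35
a=cv2.resize(S["img"][v:v+80,u:u+80],(560,560),interpolation=2);cv2.imwrite("pics/s7.png",a[:,:,::-1]);print("crop",u,v,"x7")
goto(-24,0,14,4)
```

```text
eye_top rel seat x,y,z: [-34.9  -0.3  15.8] F hook axes [ 0.7  0.2 -4.2] w 22.8 clk 13.4
eye_top rel seat x,y,z: [-34.8  -0.3  15.8] F hook axes [-0.6  0.3 -4.8] w 22.9 clk 13.5
S [[313.  145.2]
 [312.9 144.1]
 [313.4 166.6]
 [323.6 145.2]
 [313.1 151.3]] T [[250.4 214.4]
 [250.3 214.1]
 [252.9 219.5]
 [249.  205.4]
 [251.1 215.8]]
307 139
[[   7    6    7    8  -50 -107 -115 -116 -115 -113 -115 -115 -116 -114]
 [   6    6    9    9  -50 -107 -114 -116 -116 -113 -113 -116 -117 -114]
 [   7    7    8    8  -45 -106 -114 -116 -116 -113 -114 -119 -115 -114]
 [   6    6    8    7  -21  -88 -106 -116 -116 -115 -115 -114 -114 -116]
 [   6    7    7    5  -16  -32  -48  -89 -115 -115 -113 -114 -114 -115]
 [   7    8    6    7    7    7    9  -23  -97 -117 -113 -113 -116 -115]
 [   6    6    6    7    7    7    9   10  -71 -112 -113 -115 -114 -116]
 [   6    7    7    7    6    7    8   10  -27 -102 -113 -113 -116 -115]
 [   6    8    6    8    8    6    7    9   -8  -96 -114 -112 -113 -116]
 [   8    6    6    7    8    7    7    9    9  -84 -115 -115 -112 -116]
 [   7    7    7    6    7    7    6    8    9  -43 -109 -113 -114 -113]
 [   7    6    6    6    7    8    9    7    9  -43 -108 -115 -113 -113]]
crop 273 110 x7
now [605.9 133.6 195. ] F [-0.6  0.2 -4.8] w 22.9 clk 13.5 rot 0.2 mm 11.2
[[[0.0,0.0,0.001,0.004,-0.013,0.012,1],[0.0,0.0,0.001,0.004,-0.013,0.012,1],[0.0,0.0,0.001,0.004,-0.013,0.012,1],[0.0,0.0,0.001,0.004,-0.013,0.012,1]]]
```

View pics/s7.png

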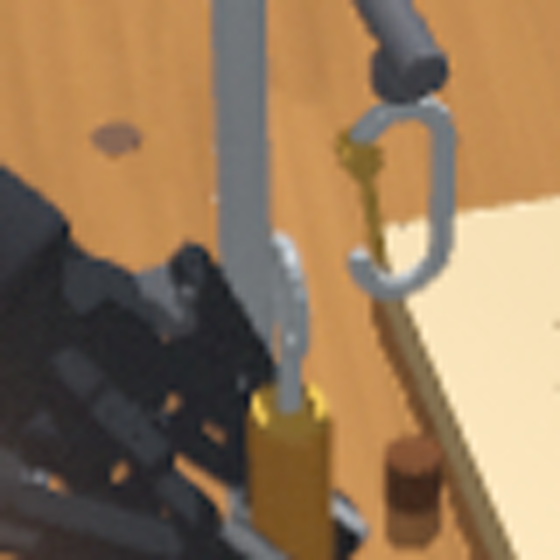

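The side view shows the washer at (313.7,167), within 0.5 px of prediction, so eye_top is about 15.8 mm above the seat and inside the window. I'll advance slowly along hook x.

>>> {"method": "step_arm", "body": {
  "series": [
    [[0, 0, 0, 0.0044, -0.0099, 0.0089, 1], [0, 0, 0, 0.0044, -0.0099, 0.0089, 1], [0, 0, 0, 0.0044, -0.0099, 0.0089, 1], [0, 0, 0, 0.0044, -0.0099, 0.0089, 1], [0, 0, 0, 0.0044, -0.0099, 0.0089, 1], [0, 0, 0, 0, 0, 0, 1], [0, 0, 0, 0, 0, 0, 1]]
  ]
}}

```text
clock: 14.2
eef_pos: [616.4, 136.0, 194.5]
tool_rot: [3.14, -1.052, -0.585]
force: [-0.6, 0.3, -4.1]
width: 23.2
gripper_force: 59.7
```

```bash
python3 -c "
from hk import *
rel()"
```

```text
eye_top rel seat x,y,z: [-24.1   0.   15.3] F hook axes [-0.6  0.4 -4.1] w 23.2 clk 14.2
```

Next, 1.5 mm steps past the nose front (x ≈ -19), checking force.

>>> {"method": "step_arm", "body": {
  "series": [
    [[0, 0, 0, 0.0035, -0.007, 0.0061, 1], [0, 0, 0, 0.0035, -0.007, 0.0061, 1], [0, 0, 0, 0.0035, -0.007, 0.0061, 1], [0, 0, 0, 0.0035, -0.007, 0.0061, 1], [0, 0, 0, 0, 0, 0, 1], [0, 0, 0, 0, 0, 0, 1]]
  ]
}}

```text
clock: 14.8
eef_pos: [622.2, 137.2, 194.5]
tool_rot: [3.14, -1.052, -0.585]
force: [0.9, -0.2, -4.5]
width: 22.6
gripper_force: 59.8
```

```bash
python3 -c "
from hk import *
rel()"
```

```text
eye_top rel seat x,y,z: [-18.2   0.   15.4] F hook axes [ 0.8 -0.4 -4.5] w 22.6 clk 14.8
```

>>> {"method": "step_arm", "body": {
  "series": [
    [[0, 0, 0, 0.0035, -0.007, 0.0061, 1], [0, 0, 0, 0.0035, -0.007, 0.0061, 1], [0, 0, 0, 0.0035, -0.007, 0.0061, 1], [0, 0, 0, 0.0035, -0.007, 0.0061, 1], [0, 0, 0, 0, 0, 0, 1], [0, 0, 0, 0, 0, 0, 1]]
  ]
}}

```text
clock: 15.4
eef_pos: [627.9, 138.2, 194.5]
tool_rot: [3.139, -1.052, -0.585]
force: [-1.6, -0.6, -4.0]
width: 22.9
gripper_force: 59.8
```

```bash
python3 -c "
from hk import *
rel()"
```

```text
eye_top rel seat x,y,z: [-12.4  -0.1  15.3] F hook axes [-1.6 -0.3 -4. ] w 22.9 clk 15.4
```

Light contact of about 1.6 N at the expected x ≈ -12.5. I'll continue to x ≈ -6.5.

>>> {"method": "step_arm", "body": {
  "series": [
    [[0, 0, 0, 0.0035, -0.007, 0.0061, 1], [0, 0, 0, 0.0035, -0.007, 0.0061, 1], [0, 0, 0, 0.0035, -0.007, 0.0061, 1], [0, 0, 0, 0.0035, -0.007, 0.0061, 1], [0, 0, 0, 0, 0, 0, 1], [0, 0, 0, 0, 0, 0, 1]]
  ]
}}

```text
clock: 16.0
eef_pos: [633.8, 139.6, 194.4]
tool_rot: [3.14, -1.052, -0.585]
force: [-3.1, -1.4, -3.8]
width: 23.1
gripper_force: 59.9
```

```bash
python3 -c "
from hk import *
rel()"
```

```text
eye_top rel seat x,y,z: [-6.3  0.1 15.3] F hook axes [-3.3 -0.8 -3.8] w 23.1 clk 16.0
```

>>> {"method": "step_arm", "body": {
  "series": [
    [[0, 0, 0, 0.0026, -0.0052, 0.0045, 1], [0, 0, 0, 0.0026, -0.0052, 0.0045, 1], [0, 0, 0, 0, 0, 0, 1], [0, 0, 0, 0, 0, 0, 1]]
  ]
}}

```text
clock: 16.4
eef_pos: [636.0, 140.1, 194.4]
tool_rot: [3.14, -1.051, -0.585]
force: [-3.6, -1.2, -3.4]
width: 22.8
gripper_force: 60.0
```

Run:
```python
from hk import *
rel()
S=ctrl.get_image("side");s=ctrl.read_state();print(s["force"]@hx)
u,v=295,105;cv2.imwrite("pics/s8.png",cv2.resize(S["img"][v:v+70,u:u+70,::-1],(560,560),interpolation=2))
goto(-4,0,8,4)
```

```text
eye_top rel seat x,y,z: [-4.1  0.2 15.3] F hook axes [-3.8 -0.4 -3.4] w 22.8 clk 16.4
-4.093782912076718
now [636.  140.1 194.5] F [-3.9 -1.2 -3.5] w 22.7 clk 16.4 rot 0.1 mm 7.3
[[[0.0,0.0,0.001,-0.01,0.0,0.006,1],[0.0,0.0,0.001,-0.01,0.0,0.006,1],[0.0,0.0,0.001,-0.01,0.0,0.006,1],[0.0,0.0,0.001,-0.01,0.0,0.006,1]]]
```

View pics/s8.png

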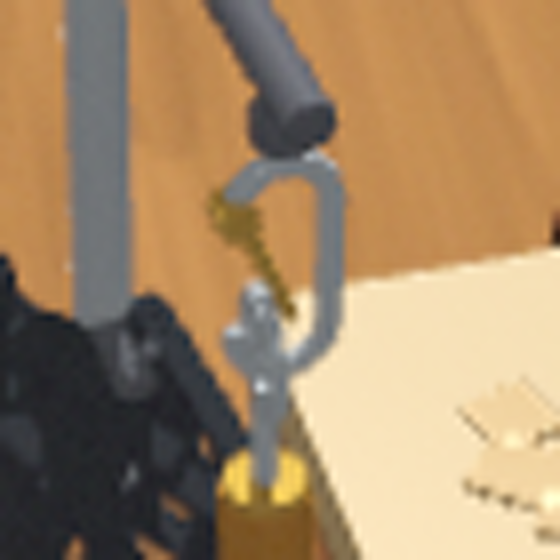

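The side view shows the eye over the nose at (262,320), with the gate swung open to (290,310). Now lower slowly.

>>> {"method": "step_arm", "body": {
  "series": [
    [[0, 0, 0, -0.0087, 0, 0.005, 1], [0, 0, 0, -0.0087, 0, 0.005, 1], [0, 0, 0, -0.0087, 0, 0.005, 1], [0, 0, 0, -0.0087, 0, 0.005, 1], [0, 0, 0, -0.0087, 0, 0.005, 1], [0, 0, 0, 0, 0, 0, 1], [0, 0, 0, 0, 0, 0, 1]]
  ]
}}

```text
clock: 17.15
eef_pos: [635.9, 140.3, 186.3]
tool_rot: [3.139, -1.05, -0.584]
force: [-2.1, -0.9, -7.2]
width: 23.3
gripper_force: 59.8
```

```bash
python3 -c "
from hk import *
rel()"
```

```text
eye_top rel seat x,y,z: [-4.1  0.3  7.2] F hook axes [-2.2 -0.4 -7.2] w 23.3 clk 17.1
```

>>> {"method": "step_arm", "body": {
  "series": [
    [[0, 0, 0, -0.0058, 0, 0.0033, 1], [0, 0, 0, -0.0058, 0, 0.0033, 1], [0, 0, 0, 0, 0, 0, 1], [0, 0, 0, 0, 0, 0, 1]]
  ]
}}

```text
clock: 17.55
eef_pos: [636.0, 140.0, 184.7]
tool_rot: [3.139, -1.051, -0.584]
force: [-1.7, -0.6, -5.5]
width: 22.9
gripper_force: 59.8
```

```bash
python3 -c "
from hk import *
rel()"
```

```text
eye_top rel seat x,y,z: [-4.1  0.1  5.6] F hook axes [-1.8 -0.3 -5.5] w 22.9 clk 17.6
```

>>> {"method": "step_arm", "body": {
  "series": [
    [[0, 0, 0, -0.0058, 0, 0.0033, 1], [0, 0, 0, -0.0058, 0, 0.0033, 1], [0, 0, 0, 0, 0, 0, 1], [0, 0, 0, 0, 0, 0, 1]]
  ]
}}

```text
clock: 17.95
eef_pos: [636.5, 140.3, 183.4]
tool_rot: [3.141, -1.053, -0.585]
force: [0.4, -0.5, -4.8]
width: 22.7
gripper_force: 59.8
```

Run:
```python
from hk import *
rel()
S=ctrl.get_image("side")
b=S["img"][105:175,295:365].astype(int)
brass=(b[:,:,0]-b[:,:,2]>60)&(b[:,:,1]<150)&(b[:,:,0]<175)
for v in range(20,46): print(v+105,"".join("#" if x else "." for x in brass[v,15:50]))
```

```text
eye_top rel seat x,y,z: [-3.7  0.3  4.2] F hook axes [ 0.3 -0.5 -4.8] w 22.7 clk 17.9
125 ...................................
126 ...................................
127 ....................#..............
128 ............#......................
129 ...........##...........#...#......
130 ...........###..#...........#......
131 ...........#######......#..........
132 ...........#######......#..........
133 ...........#######......#..........
134 ............#####.......#..........
135 .............####.......#..........
136 ..............###.......#..........
137 ..............###..................
138 ..............###..................
139 ...............##..................
140 ...............###.................
141 ...............###.................
142 ...............###.................
143 ...............###.................
144 ...............###.................
145 ...##...........##.................
146 .................#.................
147 ............#......................
148 ...................................
149 ...................................
150 ...................................
```

The gate has sprung shut (brass bar back from (324,131) to (327,146)) and Fx is about 0. I'll centre +3.5 mm in x and lower until the weight transfers.

>>> {"method": "step_arm", "body": {
  "series": [
    [[0, 0, 0, -0.0017, -0.0055, 0.0072, 1], [0, 0, 0, -0.0017, -0.0055, 0.0072, 1], [0, 0, 0, -0.0017, -0.0055, 0.0072, 1], [0, 0, 0, 0, 0, 0, 1], [0, 0, 0, 0, 0, 0, 1]]
  ]
}}

```text
clock: 18.5
eef_pos: [639.5, 140.7, 180.7]
tool_rot: [3.14, -1.052, -0.585]
force: [1.0, -0.7, -4.5]
width: 23.3
gripper_force: 59.8
```

```bash
python3 -c "
from hk import *
rel()"
```

```text
eye_top rel seat x,y,z: [-0.6  0.1  1.6] F hook axes [ 0.9 -0.8 -4.5] w 23.3 clk 18.5
```

Lower in 0.5 mm steps.

>>> {"method": "step_arm", "body": {
  "series": [
    [[0, 0, 0, -0.0029, 0, 0.0017, 1], [0, 0, 0, -0.0029, 0, 0.0017, 1], [0, 0, 0, -0.0029, 0, 0.0017, 1], [0, 0, 0, 0, 0, 0, 1], [0, 0, 0, 0, 0, 0, 1]]
  ]
}}

```text
clock: 19.0
eef_pos: [639.6, 140.7, 179.4]
tool_rot: [3.14, -1.052, -0.585]
force: [-0.2, -0.1, -3.6]
width: 23.2
gripper_force: 59.8
```

```bash
python3 -c "
from hk import *
rel()"
```

```text
eye_top rel seat x,y,z: [-0.6  0.1  0.2] F hook axes [-0.2 -0.1 -3.6] w 23.2 clk 19.0
```

>>> {"method": "step_arm", "body": {
  "series": [
    [[0, 0, 0, -0.0029, 0, 0.0017, 1], [0, 0, 0, -0.0029, 0, 0.0017, 1], [0, 0, 0, 0, 0, 0, 1], [0, 0, 0, 0, 0, 0, 1]]
  ]
}}

```text
clock: 19.4
eef_pos: [639.9, 140.6, 179.1]
tool_rot: [3.141, -1.053, -0.586]
force: [-0.2, -0.4, 2.0]
width: 22.9
gripper_force: 60.1
```

>>> {"method": "step_arm", "body": {
  "series": [
    [[0, 0, 0, -0.0023, 0, 0.0013, 1], [0, 0, 0, 0, 0, 0, 1], [0, 0, 0, 0, 0, 0, 1]]
  ]
}}

```text
clock: 19.7
eef_pos: [640.0, 140.6, 178.9]
tool_rot: [-3.142, -1.054, -0.587]
force: [0.0, 0.2, 5.4]
width: 23.3
gripper_force: 60.3
```

```bash
python3 -c "
from hk import *
rel()"
```

```text
eye_top rel seat x,y,z: [-0.3  0.  -0.3] F hook axes [0.1 0.2 5.4] w 23.3 clk 19.7
```

Hook carries about 9 N in total. I'll ease up 0.6 mm so it bears just the weight, and hold.

>>> {"method": "step_arm", "body": {
  "series": [
    [[0, 0, 0, 0.0035, 0, -0.002, 1], [0, 0, 0, 0, 0, 0, 1], [0, 0, 0, 0, 0, 0, 1], [0, 0, 0, 0, 0, 0, 1], [0, 0, 0, 0, 0, 0, 1], [0, 0, 0, 0, 0, 0, 1]]
  ]
}}

```text
clock: 20.3
eef_pos: [639.8, 140.7, 178.9]
tool_rot: [3.141, -1.053, -0.585]
force: [-0.5, 0.2, 5.2]
width: 22.6
gripper_force: 60.2
```

Run:
```python
from hk import *
rel(); s=ctrl.read_state();print(s["torque"])
S=ctrl.get_image("side");b=S["img"][105:175,295:365].astype(int)
brass=(b[:,:,0]-b[:,:,2]>60)&(b[:,:,1]<150)&(b[:,:,0]<175)
for v in range(24,44,2): print(v+105,"".join("#" if x else "." for x in brass[v,15:50]))
```

```text
eye_top rel seat x,y,z: [-0.4  0.1 -0.3] F hook axes [-0.5  0.3  5.2] w 22.6 clk 20.3
[ 0. -0. -0.]
129 ...........##...............#......
131 ...........#######.................
133 ...........#######......#..........
135 .............####..................
137 ..............###..................
139 ...............##..................
141 ...............###.................
143 ...............###.................
145 ................##.................
147 ...#...#....#......................
```

>>> {"method": "step_arm", "body": {
  "series": [
    [[0, 0, 0, 0.0035, 0, -0.002, 1], [0, 0, 0, 0, 0, 0, 1], [0, 0, 0, 0, 0, 0, 1], [0, 0, 0, 0, 0, 0, 1], [0, 0, 0, 0, 0, 0, 1]]
  ]
}}

```text
clock: 20.85
eef_pos: [639.5, 140.8, 178.9]
tool_rot: [3.14, -1.052, -0.585]
force: [0.3, 0.2, 3.4]
width: 22.8
gripper_force: 60.1
```

>>> {"method": "step_arm", "body": {
  "series": [
    [[0, 0, 0, 0.0029, 0, -0.0017, 1], [0, 0, 0, 0, 0, 0, 1], [0, 0, 0, 0, 0, 0, 1], [0, 0, 0, 0, 0, 0, 1], [0, 0, 0, 0, 0, 0, 1]]
  ]
}}

```text
clock: 21.35
eef_pos: [639.3, 140.8, 179.1]
tool_rot: [3.139, -1.051, -0.584]
force: [0.5, 0.3, -0.4]
width: 23.3
gripper_force: 59.9
```

Force on the tool is about 0, so the hook bears the full weight. Hold reached; release gradually.

>>> {"method": "step_arm", "body": {
  "series": [
    [[0, 0, 0, 0, 0, 0, 0.68], [0, 0, 0, 0, 0, 0, 0.62], [0, 0, 0, 0, 0, 0, 0.55], [0, 0, 0, 0, 0, 0, 0.4], [0, 0, 0, 0, 0, 0, 0.2], [0, 0, 0, 0, 0, 0, 0], [0, 0, 0, 0, 0, 0, 0], [0, 0, 0, 0, 0, 0, 0]]
  ]
}}

```text
clock: 22.15
eef_pos: [639.5, 140.7, 179.5]
tool_rot: [3.14, -1.052, -0.585]
force: [0.8, 0.5, 0.1]
width: 85.4
gripper_force: 0.0
```

Run:
```python
from hk import *
rel(); print(ctrl.read_state()["qpos"].round(2))
S=ctrl.get_image("side");b=S["img"][105:175,295:365]
cv2.imwrite("pics/s9.png",S["img"][:,:,::-1])
R=Rn.from_euler("xyz",ctrl.read_state()["tool_rot"]);print(R.as_matrix()[:,2])
```

```text
eye_top rel seat x,y,z: [-0.6  0.1  0.4] F hook axes [0.9 0.3 0.1] w 85.4 clk 22.1
[-0.4  0.9 -0.5  2.1  1.7  1.4  1.9]
[ 0.7 -0.5 -0.5]
```

>>> {"method": "step_arm", "body": {
  "series": [
    [[0, 0, 0, 0, 0, -0.05, 0], [0, 0, 0, 0, 0, -0.08, 0], [0, 0, 0, 0, 0, -0.1, 0], [0, 0, 0, 0, 0, -0.12, 0], [0, 0, 0, 0, 0, -0.12, 0], [0, 0, 0, 0, 0, -0.12, 0], [0, 0, 0, 0, 0, -0.12, 0], [0, 0, 0, 0, 0, -0.1, 0], [0, 0, 0, 0, 0, 0, 0], [0, 0, 0, 0, 0, 0, 0]]
  ]
}}

```text
clock: 23.2
eef_pos: [551.6, 199.4, 240.1]
tool_rot: [3.141, -1.052, -0.585]
force: [-1.0, 0.0, 0.5]
width: 85.5
gripper_force: 0.0
```

Run:
```python
from hk import *
import time
def washer(S):
    b=S["img"][150:195,310:345].astype(int);m=(b[:,:,0]-b[:,:,2]>110)&(b[:,:,0]>190)&(b[:,:,1]<190)
    v,u=np.nonzero(m);return (u.mean()+310,v.mean()+150,len(u)) if len(u) else None
a=[ctrl.get_image("side") for _ in range(8)]
d=[np.abs(a[i]["img"][100:330,250:420].astype(int)-a[0]["img"][100:330,250:420]).max() for i in range(1,8)]
print("frame differences",d)
S=a[-1];im=S["img"][90:330,230:420]
cv2.imwrite("pics/s10.png",cv2.resize(im[:,:,::-1],None,fx=2.5,fy=2.5,interpolation=2))
rel();print(proj(S,[seat,seat-[0,0,55.25],seat-[0,0,155.25],seat-[0,0,245]]).round(1).tolist())
```

```text
frame differences [np.int64(73), np.int64(74), np.int64(100), np.int64(103), np.int64(101), np.int64(73), np.int64(76)]
eye_top rel seat x,y,z: [-75.3  74.1  60.4] F hook axes [ 0.9 -0.5  0.3] w 85.0 clk 23.6
[[329.5, 147.7], [329.3, 168.7], [329.0, 203.0], [328.7, 230.3]]
```

View pics/s10.png

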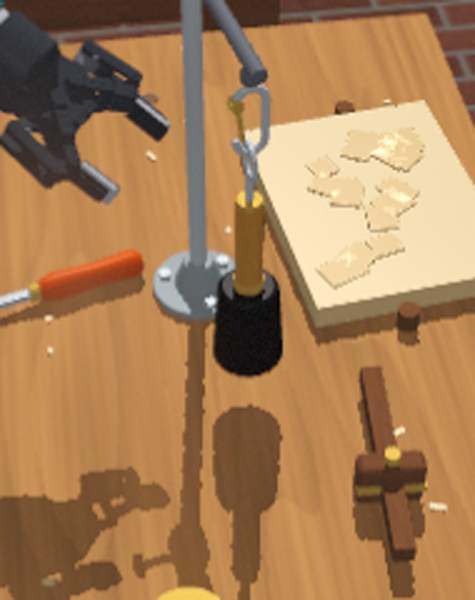

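The mallet hangs plumb at (250,260), the gate is shut at (237,115), and the hand is clear. I'll wait out any small swing.

>>> {"method": "step_arm", "body": {
  "series": [
    [[0, 0, 0, 0, 0, 0, 0], [0, 0, 0, 0, 0, 0, 0], [0, 0, 0, 0, 0, 0, 0], [0, 0, 0, 0, 0, 0, 0], [0, 0, 0, 0, 0, 0, 0], [0, 0, 0, 0, 0, 0, 0], [0, 0, 0, 0, 0, 0, 0], [0, 0, 0, 0, 0, 0, 0], [0, 0, 0, 0, 0, 0, 0], [0, 0, 0, 0, 0, 0, 0], [0, 0, 0, 0, 0, 0, 0], [0, 0, 0, 0, 0, 0, 0]]
  ]
}}

```text
clock: 24.8
eef_pos: [551.6, 199.1, 239.8]
tool_rot: [3.14, -1.052, -0.585]
force: [0.1, 0.7, -0.5]
width: 85.5
gripper_force: 0.0
```

>>> {"method": "step_arm", "body": {
  "series": [
    [[0, 0, 0, 0, 0, 0, 0], [0, 0, 0, 0, 0, 0, 0], [0, 0, 0, 0, 0, 0, 0], [0, 0, 0, 0, 0, 0, 0], [0, 0, 0, 0, 0, 0, 0], [0, 0, 0, 0, 0, 0, 0], [0, 0, 0, 0, 0, 0, 0], [0, 0, 0, 0, 0, 0, 0], [0, 0, 0, 0, 0, 0, 0], [0, 0, 0, 0, 0, 0, 0], [0, 0, 0, 0, 0, 0, 0], [0, 0, 0, 0, 0, 0, 0]]
  ]
}}

```text
clock: 26.0
eef_pos: [551.7, 199.2, 239.8]
tool_rot: [3.14, -1.052, -0.585]
force: [0.2, 0.0, -1.2]
width: 85.4
gripper_force: 0.0
```

Run:
```python
from hk import *
def head(S):
    b=S["img"][195:245,312:348].astype(int);v,u=np.nonzero(b.sum(2)<120);return [round(u.mean()+312,2),round(v.mean()+195,2)]
print([head(ctrl.get_image("side")) for _ in range(20)])
```

```text
[[np.float64(328.87), np.float64(222.62)], [np.float64(328.83), np.float64(222.61)], [np.float64(328.83), np.float64(222.59)], [np.float64(328.85), np.float64(222.64)], [np.float64(328.84), np.float64(222.61)], [np.float64(328.82), np.float64(222.57)], [np.float64(328.83), np.float64(222.59)], [np.float64(328.82), np.float64(222.57)], [np.float64(328.83), np.float64(222.59)], [np.float64(328.81), np.float64(222.59)], [np.float64(328.84), np.float64(222.6)], [np.float64(328.85), np.float64(222.55)], [np.float64(328.83), np.float64(222.61)], [np.float64(328.85), np.float64(222.6)], [np.float64(328.82), np.float64(222.57)], [np.float64(328.84), np.float64(222.6)], [np.float64(328.8), np.float64(222.59)], [np.float64(328.81), np.float64(222.57)], [np.float64(328.83), np.float64(222.59)], [np.float64(328.84), np.float64(222.6)]]
```

Still and plumb. Hand it in.

```bash
python3 -c "
from cell import ctrl
print(ctrl.finish_job())"
```

```text
the job is handed in; nothing more can be done
None
```

The carving mallet hangs released from the snap hook, plumb and still, with the gate shut behind its eye; I handed the job in at about 27 s of the 72 s allowed, and no verdict came back.

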